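# Zero the readout and spot-check the warming blocks

### The arm

A 7-joint arm with a two-finger parallel gripper is mounted at the origin on the work surface. World frame = base frame: x ahead of the robot, y to its left, z up, the work surface at z = 0. Lengths are in mm, angles in rad, forces in N, time in s.
With the tool pointing down it reaches from about 425 to 875 mm from the base axis. Payload 4.7 kg.
Tool frame: the origin (TCP) lies midway between the tips of the shut fingers; the grasp point (between the pads) lies 19 mm behind it; x points along the fingers, y is the direction in which the jaws open and shut, and the axes are right-handed (so a half turn about x gives the same grasp; the last joint's range is limited). The gripper opens to 87 mm and grips with 3 to 60 N. Pads are 19 mm wide; open, the fingers measure 117 mm over their backs; the gripper's body (75 mm by 190 mm) begins 51 mm behind the grasp point.
Start: joints at [1.353, 0.321, -0.07, 1.45, 0.023, 1.371, -0.057], TCP at [149.302, -632.641, 222.587] pointing down, gripper open.
Joint ranges: [-2.86, 2.86], [-0.3, 2.09], [-1.38, 1.24], [0.06, 2.45], [-1.56, 4.7], [0.09, 2.05], [-2.69, 2.69]. Speed limits (rad/s): [2.57, 2.57, 3.14, 3.14, 3.14, 3.14, 3.14].

### API

Orientations are given as a unit quaternion [w, x, y, z].
In Python, from workcell import robot gives the robot as it stands.
- The arm moves only by the tool jog_arm, never from a script. Its argument "steps" is text: rows parted by semicolons, each of 7 numbers parted by spaces: the turn, a rotation vector about the tool's x, y, z in rad, then the shift along the tool's x, y, z in cm, then the gripper's target within -1 to 1 (fully open at 1, half-way at 0, shut at -1). In form: ax ay az tx ty tz gripper; .... A call has 1 to 8 rows; each row is the pose to reach, as a shift and turn from the pose commanded when the call began, along the tool's axes at that moment; what a row does not reach only later rows make up. A row lasts 1/8 s, in which the tool goes at most 62.5 mm and 10.7 degrees, less where a joint would pass 70% of its speed; a pose out of reach is approached as far as the arm can. A call with a gripper value outside its range is refused whole. The fingers move at their own pace and stop on an object; the grip force is fixed at half the most. Time passes only in rows, so rows that repeat a pose let the fingers close. It gives the time, the measured TCP pose, the force and the opening at its end, in the units of the state.
- robot.get_obs(): the state, without advancing time (a new reading comes with each control period).
- robot.grab_frame(name): name is "scene" or "top"; returns the picture (400x640x3 uint8, blue, green, red); there is no depth.
- robot.camera_params(name): a dict with "fovy" (degrees; the focal length in pixels is half the picture's height over the tangent of half this angle, whatever the lens; pixels are square), "cx", "cy" (the principal point, pixels), "eye" and "orientation" of the camera in the world. Camera axes: x right, y down, z forward; pixel columns grow to the right and rows downward; lengths in mm; the calibration is good to about 2 mm. A picture is of the moment at which its call begins. camera_params takes no time and is no camera call.
- robot.sign_off(): hands the job in, once; it reports no verdict.
The state is a dict: "time": time; "joint_pos": joint angles; "joint_vel": joint speeds; "joint_efforts": joint torques, N m; "tool_pos": TCP position; "tool_rot": TCP orientation; "wrist_force": force on the tool from outside, world axes, zero at the start; "moment": the same for the moment, N m; "opening": finger opening in mm.
Only numpy, scipy, OpenCV 4.12 (cv2) and the standard library are available. Lean on these libraries where they do the work, as an engineer would, in place of code of your own. Each camera call takes 0.05 s, during which the arm holds its last target.

### The job

Turn the readout's knob until its pointer is on the zero mark and lay every aluminium block flat on the white warming plate, in whichever order you like. Then take the hand probe and touch its tip, resting it for about half a second each time, on the brass reference stud and after that on the black spot of each block that is there, from the longest block to the shortest. Lay the probe back in its tray, leave the blocks on the plate and the pointer on zero, and do not disturb the other things on the bench.

Things in the scene. Friction and masses are not known exactly. Their poses are not given: they have to be found in the camera images.
- plate: White fixed warming plate, 240 (x) x 310 (y) x 6 mm, flat on the bench; origin at the centre of its underside, so its top is 6 mm up. Room for four blocks side by side.
- readout: Fixed grey readout box, 115 (x) x 165 (y) x 40 mm; origin at the centre of its underside. On its top: a round white dial (100 mm) with a black zeroing knob at y = -25 mm, and a brass reference stud at y = +58 mm. The zero mark of the dial is the one long, thick black bar, on the +x side of the knob.
- zero (a joint): Angle of the zeroing knob in rad: 0 when its pointer is on the zero mark (+x of the readout); positive is counter-clockwise seen from above; turns from -2.6 to 2.6 and stays where it is left.
- zero_grip (a point): On the knob's axis, at the height to grip, 68 mm above the bench. The grip is an upright bar 50 mm long, 14 mm thick, from 50 to 79.5 mm above the bench; the bar and this point's x axis point along the pointer.
- ref (a point): Centre of the brass reference stud (24 mm disc, flush with the readout's top, 40 mm above the bench).
- tray: Fixed shallow metal tray for the probe, outside 200 (x) x 110 (y) x 14 mm, walls 4 mm thick, inner floor about 4 mm up; origin at the centre of its underside.
- probe: Loose hand probe lying in the tray: grey square handle 100 x 22 x 22 mm (x from -70 to +30 mm), then a thin steel stem 9 mm thick along +x and a sprung brass ball tip. 158 mm long overall, about 100 g. Origin at the middle of the underside of the handle's line (y = 0, z = 0), x along the probe towards the tip, z up as it lies at the start.
- probe_grip (a point): Where to hold the probe: on its centre line, near its centre of mass, 15 mm behind its origin and 11 mm above its underside. The tip lies 98 mm ahead of it.
- probe_tip (a point): Centre of the brass ball (radius 5 mm) at the end of the probe, on its centre line, 83 mm ahead of its origin and 11 mm above the underside. It springs back into the stem up to 10 mm under 0.6 to 2.6 N. Its tip must be pointed downward, at a slant, to reach a spot.
- block_a: Loose aluminium heating block, 116 (x) x 48 (y) x 26 mm, up to 0.55 kg, the longest of the four kinds; origin at the centre of its underside. Three or all four blocks are there in a run.
- spot_a (a point): Centre of the black test spot (20 mm disc) on the top of block_a, 43 mm from its middle towards +x, 26 mm above its underside.
- block_b: Loose aluminium heating block, 98 (x) x 48 (y) x 26 mm, up to 0.55 kg, the second longest of the four kinds; origin at the centre of its underside. Three or all four blocks are there in a run.
- spot_b (a point): Centre of the black test spot (20 mm disc) on the top of block_b, 34 mm from its middle towards +x, 26 mm above its underside.
- block_c: Loose aluminium heating block, 80 (x) x 48 (y) x 26 mm, up to 0.55 kg, the second shortest of the four kinds; origin at the centre of its underside. Three or all four blocks are there in a run.
- spot_c (a point): Centre of the black test spot (20 mm disc) on the top of block_c, 25 mm from its middle towards +x, 26 mm above its underside.
- block_d: Loose aluminium heating block, 62 (x) x 48 (y) x 26 mm, up to 0.55 kg, the shortest of the four kinds; origin at the centre of its underside. Three or all four blocks are there in a run.
- spot_d (a point): Centre of the black test spot (20 mm disc) on the top of block_d, 16 mm from its middle towards +x, 26 mm above its underside.
- bottle: Bystander, to be left where it is: capped bottle, 56 mm across, 110 mm tall; origin at the centre of its underside.
- dishes: Bystander, to be left where it is: stack of three clear dishes, 60 mm across, 45 mm tall; origin at the centre of its underside.
- dish: Bystander, to be left where it is: single clear dish, 90 mm across, 15 mm tall; origin at the centre of its underside.
- tipbox: Bystander, to be left where it is: box with clear lid, 85 x 120 x 56 mm; origin at the centre of its underside.
- jar: Bystander, to be left where it is: jar with white cap, 52 mm across, 60 mm tall; origin at the centre of its underside.
- objective: Bystander, to be left where it is: dark microscope objective standing on its base, 34 mm across, 52 mm tall; origin at the centre of its underside.
- marker: Bystander, to be left where it is: white marker pen with black cap, lying, 120 x 14 x 14 mm; origin at the centre of its underside.
Things that resemble listed ones, but are neither listed nor needed, are in the scene too. What is shaped like the block_c but green or orange is not meant.

How it is judged (in metres and radians):
On the way, in this order (a step that is already met when the one before it is completed fails the run):
1. the pointer of the readout stands on zero and every block lies on the warming plate (value of joint zero between -0.07 and 0.07 rad and x of spot_a in the frame of plate between -0.121 and 0.121 m and y of spot_a in the frame of plate between -0.156 and 0.156 m and x of block_a in the frame of plate between -0.099 and 0.099 m and y of block_a in the frame of plate between -0.134 and 0.134 m and z of each of block_a, block_b, block_c, block_d in the frame of plate below 0.01 m and angle between each of block_a, block_b, block_c, block_d's own z axis and vertical below 0.06 rad and linear speed of each of block_a, block_b, block_c, block_d below 0.02 m/s and x of spot_b in the frame of plate between -0.121 and 0.121 m and y of spot_b in the frame of plate between -0.156 and 0.156 m and x of block_b in the frame of plate between -0.099 and 0.099 m and y of block_b in the frame of plate between -0.134 and 0.134 m and x of spot_c in the frame of plate between -0.121 and 0.121 m and y of spot_c in the frame of plate between -0.156 and 0.156 m and x of block_c in the frame of plate between -0.099 and 0.099 m and y of block_c in the frame of plate between -0.134 and 0.134 m and x of spot_d in the frame of plate between -0.121 and 0.121 m and y of spot_d in the frame of plate between -0.156 and 0.156 m and x of block_d in the frame of plate between -0.099 and 0.099 m and y of block_d in the frame of plate between -0.134 and 0.134 m), for 0.2 s.
2. the probe tip rests on the brass reference stud (distance between probe_tip and ref below 0.011 m and contact force between probe and readout above 0.3 N), for 0.3 s.
3. the probe tip rests on the black spot of the longest (116 mm) block, if it is there (distance between probe_tip and spot_a below 0.011 m and contact force between probe and block_a above 0.3 N), for 0.3 s.
4. the probe tip rests on the black spot of the 98 mm block, if it is there (distance between probe_tip and spot_b below 0.011 m and contact force between probe and block_b above 0.3 N), for 0.3 s.
5. the probe tip rests on the black spot of the 80 mm block, if it is there (distance between probe_tip and spot_c below 0.011 m and contact force between probe and block_c above 0.3 N), for 0.3 s.
6. the probe tip rests on the black spot of the shortest (62 mm) block, if it is there (distance between probe_tip and spot_d below 0.011 m and contact force between probe and block_d above 0.3 N), for 0.3 s.
At the end, for the whole second after the job is handed in: Knob within 0.07 rad of zero; every block present flat on the plate, its centre at least 21 mm inside the edge; probe at rest inside its tray. On the way, after zeroing and loading, the tip rested 0.3 s within 11 mm of the stud centre, then of each spot, longest block first (all of step 1 and x of probe in the frame of tray between -0.096 and 0.096 m and y of probe in the frame of tray between -0.051 and 0.051 m and x of probe_tip in the frame of tray between -0.098 and 0.098 m and y of probe_tip in the frame of tray between -0.053 and 0.053 m and z of probe in the frame of tray below 0.035 m and z of probe_tip in the frame of tray below 0.03 m and linear speed of probe below 0.02 m/s); the robot touches nothing.
It fails at once if a bystander is pushed more than 60 mm from its place (distance of any of bottle, dishes, dish, tipbox, jar, objective, marker from where it was at the start of the episode above 0.06 m).
Of block_a, block_b, block_c, block_d only 3 to 4 are there at a start; the rules pass over those that are not, and their reading is None.
At some moment in a run one of block_a, block_b, block_c, block_d may be knocked a few centimetres aside while the robot is not near it.
Once in a run the grip may slacken for a moment while it holds something.
It also fails if it takes over 210 s, if anything falls off the work surface, if the arm or the gripper's body presses on something with over 40 N, if the wrist force passes 120 N, or if a joint passes its speed limit or range.

## Working session

There is one attempt and no reset: what is moved stays moved. The work goes in short steps, Python scripts to look and compute and a tool call to move; the robot and the scene stay as the last step left them, time stands still between calls to the robot, and variables do not carry over. Pictures are saved under pics/ and viewed, and the job is handed in when it is done.

Besides the shell and the picture viewer there is one more tool, called as a command line: name --argument value ..., lists and objects as JSON in quotes. jog_arm: Moves the arm, as the interface text tells. Its arguments: {"type":"object","properties":{"steps":{"type":"string"}},"required":["steps"]}

```bash
ls; mkdir -p pics; python3 - <<'E'
from workcell import robot
import cv2
print(robot.get_obs())
for n in("scene","top"):
    print(n,robot.camera_params(n))
    cv2.imwrite(f"pics/{n}0.png",robot.grab_frame(n))
E
```

```text
pics
{'time': 0.0, 'joint_pos': array([ 1.35308355,  0.32182334, -0.0700531 ,  1.45167491,  0.02261317,
        1.37080638, -0.05691132]), 'joint_vel': array([-6.21970913e-05, -6.49877768e-04,  7.39976474e-04,  1.28095365e-03,
       -2.63955791e-04,  1.95634867e-04, -3.42526151e-06]), 'joint_efforts': array([-3.20541330e-04, -4.91287959e+01, -4.04500030e-01, -3.12523377e+01,
       -6.39862963e-02,  4.37174260e-02,  1.90245300e-04]), 'tool_pos': array([ 149.13145738, -632.08805838,  221.46110076]), 'tool_rot': array([-0.08110198, -0.70224097, -0.08244183,  0.70248376]), 'wrist_force': array([ 0.06358501,  1.24462897, -0.6276025 ]), 'moment': array([0.00263612, 0.02823731, 0.02020056]), 'opening': 86.92159111249585}
scene {'fovy': 44.1267925764866, 'cx': 310.62228805543907, 'cy': 201.44503527341575, 'eye': array([1189.02196181,  507.98050321,  992.37175799]), 'orientation': array([-0.16972402,  0.44544376,  0.82342615, -0.3078035 ])}
top {'fovy': 52.76165353950135, 'cx': 318.3576073486508, 'cy': 200.29381594542392, 'eye': array([ 339.83568418,   45.63749565, 1187.07569231]), 'orientation': array([-0.06361628,  0.70856668, -0.70018142,  0.06026781])}
```

View pics/scene0.png

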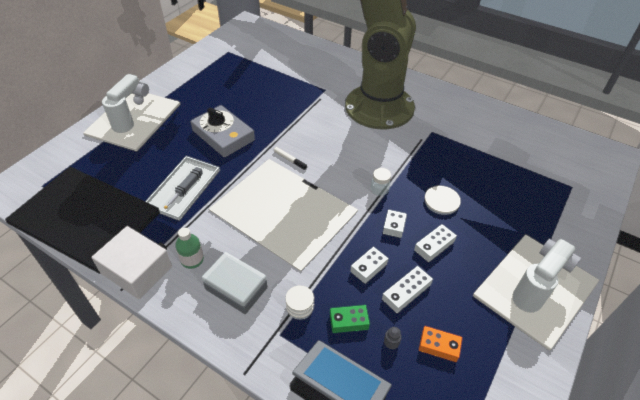

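View pics/top0.png

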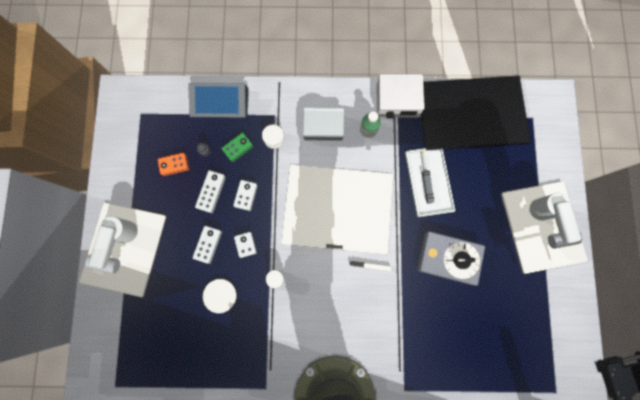

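```bash
cat > h.py <<'E'
from workcell import robot
import cv2, numpy as np
from scipy.spatial.transform import Rotation as R
def cam(n):
    p=robot.camera_params(n); f=200/np.tan(np.radians(p['fovy']/2))
    q=p['orientation']; r=R.from_quat([q[1],q[2],q[3],q[0]]).as_matrix()
    return f,p['cx'],p['cy'],p['eye'],r
def unproj(n,u,v,z):
    f,cx,cy,e,r=cam(n); d=r@np.array([(u-cx)/f,(v-cy)/f,1]); return e+d*(z-e[2])/d[2]
def proj(n,P):
    f,cx,cy,e,r=cam(n); c=r.T@(np.asarray(P,float)-e); return np.array([f*c[0]/c[2]+cx,f*c[1]/c[2]+cy])
def crop(n,u0,v0,u1,v1,k,out,img=None):
    if img is None: img=robot.grab_frame(n)
    c=cv2.resize(img[v0:v1,u0:u1],None,fx=k,fy=k,interpolation=cv2.INTER_CUBIC)
    # tick labels
    for u in range((u0+9)//10*10,u1,10):
        cv2.line(c,((u-u0)*k,0),((u-u0)*k,6),(0,0,255),1)
        if u%20==0: cv2.putText(c,str(u),((u-u0)*k-10,16),0,.35,(0,0,255),1)
    for v in range((v0+9)//10*10,v1,10):
        cv2.line(c,(0,(v-v0)*k),(6,(v-v0)*k),(0,0,255),1)
        if v%20==0: cv2.putText(c,str(v),(8,(v-v0)*k+4),0,.35,(0,0,255),1)
    cv2.imwrite(out,c)
E
python3 - <<'E'
from h import *
t=cv2.imread('pics/top0.png'); s=cv2.imread('pics/scene0.png')
crop('top',140,120,280,270,4,'pics/t_bl.png',t)
crop('top',390,140,500,290,4,'pics/t_ro.png',t)
crop('scene',330,180,480,370,3,'pics/s_bl.png',s)
crop('scene',140,90,360,270,3,'pics/s_ro.png',s)
print(proj('top',[0,0,0]),proj('scene',[0,0,0]))
o=robot.get_obs();print(proj('top',o['tool_pos']),proj('scene',o['tool_pos']))
E
```

```text
[335.0227276  397.43300996] [378.34264273 106.54883737]
[618.05952863 360.97074221] [186.67415751   6.00303413]
```

View pics/t_bl.png

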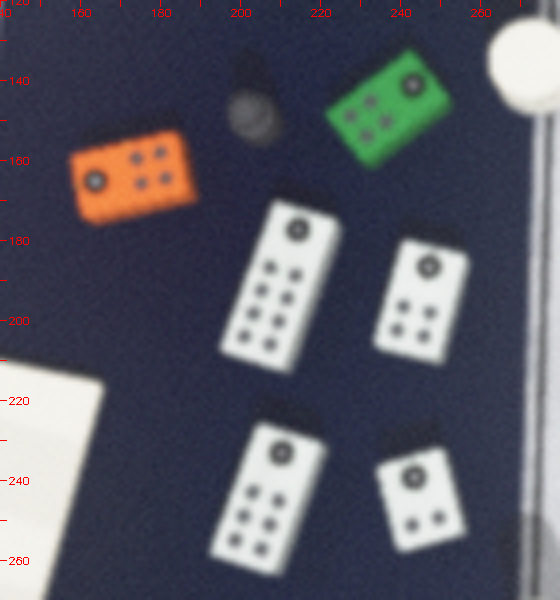

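View pics/t_ro.png

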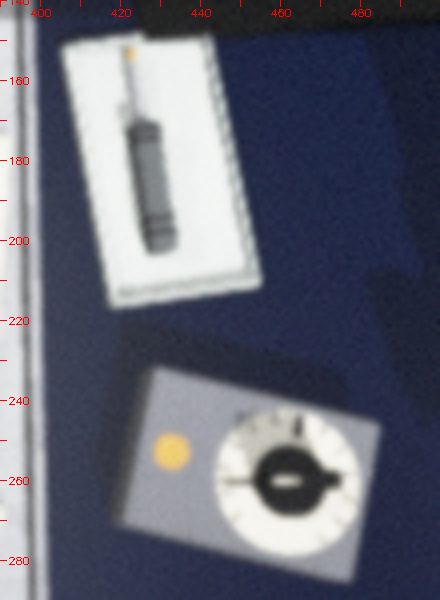

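View pics/s_bl.png

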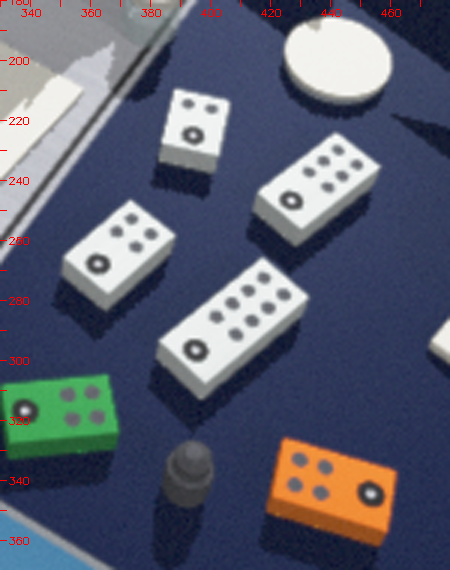

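View pics/s_ro.png

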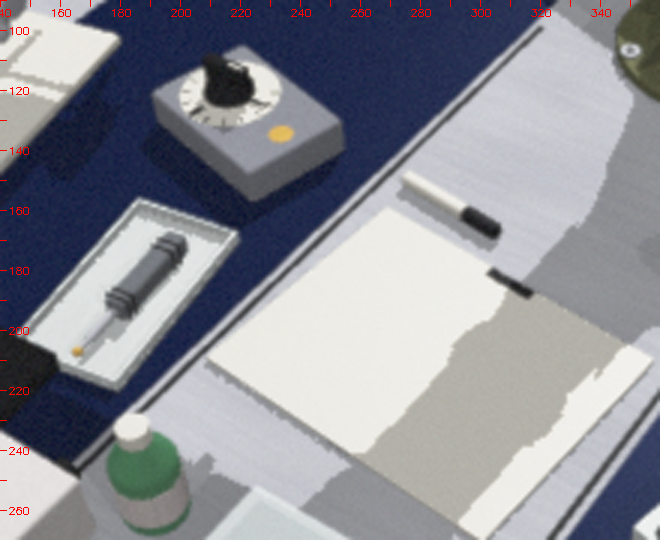

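```bash
python3 - <<'E'
from h import *
np.set_printoptions(precision=1,suppress=True)
T={'A':((214,177.5),(204.1,204.8)),'B':((210,233),(201.8,255.8)),'C':((247,186.5),(242.5,203)),'D':((243.3,239.2),(246.1,250))}
S={'A':(395,297),'B':(427,246.5),'C':(362.5,268),'D':(394,225)}
off=dict(A=43,B=34,C=25,D=16)
for k in T:
    a=unproj('top',*T[k][0],26);b=unproj('top',*T[k][1],26);s=unproj('scene',*S[k],26)
    d=a-b;y=np.degrees(np.arctan2(d[1],d[0]));u=d/np.linalg.norm(d)
    print(k,a,s,'yaw',y,'ctr',a-u*off[k], 'dist',np.linalg.norm(d))
print('plate top');
for p in [(287.5,166),(393,172),(390,254),(281.5,247)]: print(unproj('top',*p,6))
print('plate scene')
for p in [(269.5,159.5),(357,210),(298,269),(209,211)]: print(unproj('scene',*p,6))
print('stud',unproj('top',432.5,252.7,40),unproj('scene',233.5,134.5,40))
print('knob',unproj('top',461.5,260,79.5))
print('ro corners top',[unproj('top',*p,40) for p in [(428,232),(485,246.5),(478,285)]],unproj('top',421,270,40))
print('ro scene',[unproj('scene',*p,40) for p in [(221,105.5),(254,130.5),(223,147.5),(191,122)]])
print('probe tip',unproj('top',422.3,153,15),unproj('scene',165.5,207,15))
print('probe handle ends',unproj('top',426.5,170,26),unproj('top',430.5,202.5,26),unproj('scene',180,191,26),unproj('scene',200.5,169.5,26))
print('tray',[unproj('top',*p,14) for p in [(405,150.5),(443,149),(455,211),(417.5,216)]])
print('tray sc',[unproj('scene',*p,14) for p in [(186,156.5),(219.5,168),(179,220),(0,0)]])
t=cv2.imread('pics/top0.png'); s=cv2.imread('pics/scene0.png')
crop('top',440,235,490,285,10,'pics/t_kn.png',t)
crop('scene',185,100,260,160,8,'pics/s_kn.png',s)
E
```

```text
A [610.5 361.8  26. ] [611.9 362.6  26. ] yaw -16.455089663128984 ctr [569.2 374.   26. ] dist 85.61063867022958
B [446.1 363.9  26. ] [445.  364.8  26. ] yaw -16.661766022106313 ctr [413.6 373.7  26. ] dist 68.33921709620572
C [584.4 263.   26. ] [584.4 264.6  26. ] yaw -12.590461003334555 ctr [560.  268.5  26. ] dist 50.625233734436065
D [429.4 267.   26. ] [429.3 268.2  26. ] yaw 16.994929717264778 ctr [414.1 262.3  26. ] dist 32.17645338715343
plate top
[653.3 147.    6. ]
[ 638.2 -171.1    6. ]
[ 393.2 -157.4    6. ]
[409.6 158.3   6. ]
plate scene
[ 394.5 -143.6    6. ]
[421.8 159.6   6. ]
[658.3 133.    6. ]
[ 636.9 -161.3    6. ]
stud [ 396.7 -271.5   40. ] [ 395.2 -270.    40. ]
knob [ 376.  -338.5   79.5]
ro corners top [array([ 455.1, -260.9,   40. ]), array([ 415.9, -420.4,   40. ]), array([ 309. , -394.6,   40. ])] [ 348.2 -237.5   40. ]
ro scene [array([ 311.1, -387.3,   40. ]), array([ 348.4, -231.1,   40. ]), array([ 454.9, -259.8,   40. ]), array([ 421., -411.,   40.])]
probe tip [ 695.8 -258.8   15. ] [ 693.6 -258.6   15. ]
probe handle ends [ 640.4 -266.6   26. ] [ 542.8 -274.9   26. ] [ 637.4 -257.3   26. ] [ 547.  -265.6   26. ]
tray [array([ 703.4, -207.1,   14. ]), array([ 709.3, -321.9,   14. ]), array([ 520.4, -349.2,   14. ]), array([ 504.3, -238.7,   14. ])]
tray sc [array([ 522.1, -344.6,   14. ]), array([ 505.4, -234.8,   14. ]), array([ 706.1, -199.9,   14. ]), array([  251.6, -1603.3,    14. ])]
```

View pics/t_kn.png

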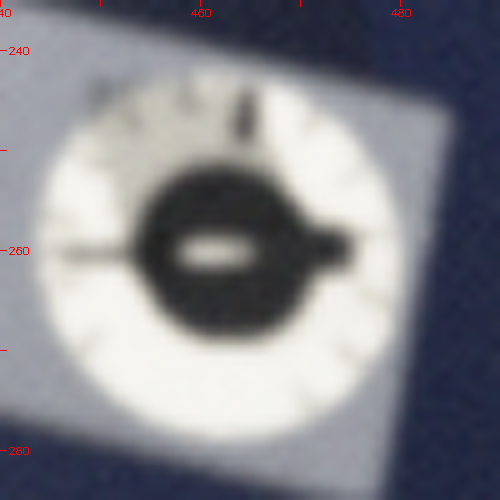

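View pics/s_kn.png

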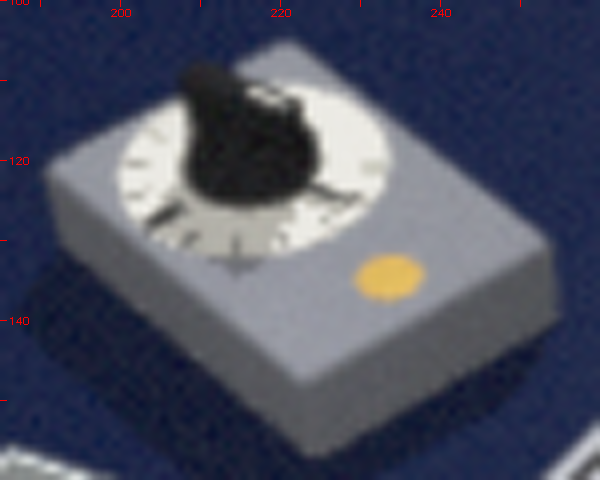

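```bash
python3 - <<'E'
from h import *
np.set_printoptions(precision=1,suppress=True)
print('dial c',unproj('top',461.9,260.5,41), 'disc', unproj('top',462.5,260,50))
c=np.array([376.5,-351.5])
for z in (41,50,79.5): print(z,'axis top',proj('top',[*c,z]),'scene',proj('scene',[*c,z]))
for a in (-90,90):
  for z in (50,79.5):
    for r in (25,35,-25):
      w=np.radians(-13.5+a); P=[c[0]+r*np.cos(w),c[1]+r*np.sin(w),z]
      print(a,z,r,proj('top',P),proj('scene',P))
for p in [(447,260.5),(453,260.5),(464.5,246.5)]:
  q=unproj('top',*p,41)[:2]-c; print(p,np.hypot(*q),np.degrees(np.arctan2(q[1],q[0]))+13.5)
for p in [(226,123.5),(229,125.5),(206,126.5)]:
  q=unproj('scene',*p,41)[:2]-c; print(p,np.hypot(*q),np.degrees(np.arctan2(q[1],q[0]))+13.5)
E
```

```text
dial c [ 375.9 -352.9   41. ] disc [ 377.  -351.5   50. ]
41 axis top [461.4 260.3] scene [216.1 120.8]
50 axis top [462.5 260.2] scene [215.6 118.4]
79.5 axis top [466.3 259.9] scene [214.2 110.5]
-90 50 25 [471.4 262.4] [210.7 114.5]
-90 50 35 [474.9 263.3] [208.7 113. ]
-90 50 -25 [453.7 258. ] [220.7 122.4]
-90 79.5 25 [475.4 262.2] [209.2 106.6]
-90 79.5 35 [479.  263.1] [207.2 105. ]
-90 79.5 -25 [457.2 257.6] [219.4 114.5]
90 50 25 [453.7 258. ] [220.7 122.4]
90 50 35 [450.2 257.1] [222.7 124. ]
90 50 -25 [471.4 262.4] [210.7 114.5]
90 79.5 25 [457.2 257.6] [219.4 114.5]
90 79.5 35 [453.6 256.7] [221.4 116.1]
90 79.5 -25 [475.4 262.2] [209.2 106.6]
(447, 260.5) 40.438776419775515 105.076686951477
(453, 260.5) 23.60951921050047 105.70537866801853
(464.5, 246.5) 40.08742410966241 -1.9169868293497583
(226, 123.5) 33.33903384026101 114.98664839384038
(229, 125.5) 46.09958443162633 109.03813684192149
(206, 126.5) 37.18284738692312 1.4707729208671587
```

```bash
cat >> h.py <<'E'
def cur():
    o=robot.get_obs(); q=o['tool_rot']; return o['tool_pos'],R.from_quat([q[1],q[2],q[3],q[0]]),o
def down(phi): # tool x down, y at world angle phi deg
    a=np.radians(phi); x=np.array([0,0,-1.]); y=np.array([np.cos(a),np.sin(a),0]); return R.from_matrix(np.c_[x,y,np.cross(x,y)])
def jog(P,phi=None,rot=None,flip=True):
    p,r,o=cur()
    if rot is None:
        if phi is None:
            y=r.as_matrix()[:,1]; phi=np.degrees(np.arctan2(y[1],y[0]));flip=False
        c=[down(phi),down(phi+180)] if flip else [down(phi)]
        rot=min(c,key=lambda k:(r.inv()*k).magnitude())
    rv=(r.inv()*rot).as_rotvec(); d=r.inv().apply(np.asarray(P,float)-p)/10
    print('jog rv',np.round(rv,3),'cm',np.round(d,2),'deg',round(np.degrees(np.linalg.norm(rv)),1))
def st():
    p,r,o=cur(); m=r.as_matrix(); print('t',round(o['time'],2),'pos',np.round(p,1),'jaw',round(np.degrees(np.arctan2(m[1,1],m[0,1])),1),'x',np.round(m[:,0],3),'open',round(o['opening'],1),'F',np.round(o['wrist_force'],1),'j',np.round(o['joint_pos'],2))
E
python3 - <<'E'
from h import *
st()
jog([376.5,-351.5,160],1.7)
jog([376.5,-351.5,160],1.7+180,flip=False)
jog([376.5,-351.5,160],1.7,flip=False)
E
```

```text
t 0.1 pos [ 149.1 -632.2  221.6] jaw -76.7 x [-0.     0.002 -1.   ] open 87.0 F [-0.6 -0.4 -0.1] j [ 1.35  0.32 -0.07  1.45  0.02  1.37 -0.06]
jog rv [-1.369e+00 -1.000e-03  2.000e-03] cm [  6.19 -22.08 -28.58] deg 78.4
jog rv [1.773e+00 2.000e-03 1.000e-03] cm [  6.19 -22.08 -28.58] deg 101.6
jog rv [-1.369e+00 -1.000e-03  2.000e-03] cm [  6.19 -22.08 -28.58] deg 78.4
```

jog_arm --steps "-1.369 0 0 6.2 -22.1 -28.6 0.2;-1.369 0 0 6.2 -22.1 -28.6 0.2;-1.369 0 0 6.2 -22.1 -28.6 0.2;-1.369 0 0 6.2 -22.1 -28.6 0.2;-1.369 0 0 6.2 -22.1 -28.6 0.2;-1.369 0 0 6.2 -22.1 -28.6 0.2;-1.369 0 0 6.2 -22.1 -28.6 0.2;-1.369 0 0 6.2 -22.1 -28.6 0.2"

```text
time: 1.1
tool_pos: [377.2, -350.8, 160.1]
tool_rot: [0.508, 0.491, 0.509, -0.491]
wrist_force: [-0.8, 0.3, 0.3]
opening: 52.0
```

```bash
python3 - <<'E'
from h import *
st()
jog([376.5,-351.5,54],1.7)
E
```

```text
t 1.1 pos [ 377.2 -350.8  160.1] jaw 2.0 x [-0.001  0.    -1.   ] open 52.0 F [-0.8  0.3  0.3] j [ 1.1   0.1  -0.42  1.85  0.04  1.2   0.7 ]
jog rv [ 0.005 -0.     0.001] cm [10.61 -0.06  0.08] deg 0.3
```

jog_arm --steps "0 0 0 5 0 0 0.2;0 0 0 9 0 0 0.2;0 0 0 10.6 0 0 0.2;0 0 0 10.6 0 0 0.2;0 0 0 10.6 0 0 -0.3;0 0 0 10.6 0 0 -0.5;0 0 0 10.6 0 0 -0.7;0 0 0 10.6 0 0 -0.7"

```text
time: 2.1
tool_pos: [377.1, -352.1, 55.0]
tool_rot: [0.508, 0.492, 0.507, -0.493]
wrist_force: [0.6, 0.0, 0.4]
opening: 20.3
```

```bash
python3 - <<'E'
from h import *
st()
E
```

```text
t 2.1 pos [ 377.1 -352.1   55. ] jaw 1.7 x [ 0.    -0.001 -1.   ] open 20.3 F [0.6 0.  0.4] j [ 1.08  0.22 -0.42  1.96  0.1   0.99  0.64]
```

jog_arm --steps "0 0 0 0 0 0 -1;0 0 0 0 0 0 -1;0 0 0 0 0 0 -1"

```text
time: 2.48
tool_pos: [377.6, -352.0, 54.9]
tool_rot: [0.508, 0.493, 0.507, -0.492]
wrist_force: [2.9, 0.7, 0.1]
opening: 13.6
```

jog_arm --steps "0.15 0 0 0 0 0 -1;0.3 0 0 0 0 0 -1;0.45 0 0 0 0 0 -1;0.6 0 0 0 0 0 -1;0.75 0 0 0 0 0 -1;0.9 0 0 0 0 0 -1;0.9 0 0 0 0 0 -1;0.9 0 0 0 0 0 -1"

```text
time: 3.48
tool_pos: [378.8, -352.5, 54.9]
tool_rot: [0.244, 0.665, 0.242, -0.663]
wrist_force: [5.5, -1.7, -2.9]
opening: 13.7
```

```bash
python3 - <<'E'
from h import *
st()
crop('top',440,235,490,285,10,'pics/t_kn1.png')
E
```

```text
t 3.48 pos [ 378.8 -352.5   54.9] jaw -49.8 x [ 0.004 -0.002 -1.   ] open 13.7 F [ 5.5 -1.7 -2.9] j [ 0.99  0.21 -0.32  1.96  0.08  0.98 -0.23]
```

View pics/t_kn1.png

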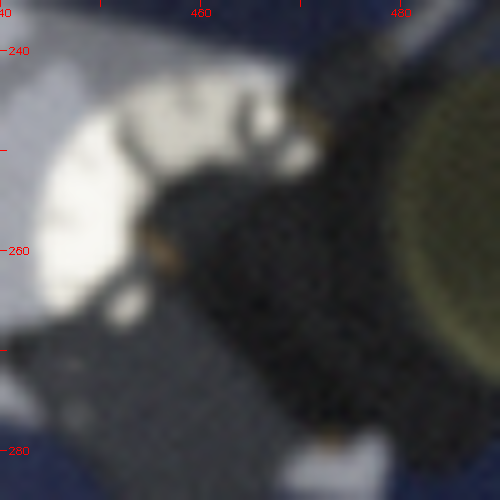

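jog_arm --steps "0.15 0 0 0 0 0 -1;0.3 0 0 0 0 0 -1;0.45 0 0 0 0 0 -1;0.6 0 0 0 0 0 -1;0.75 0 0 0 0 0 -1;0.9 0 0 0 0 0 -1;0.94 0 0 0 0 0 -1;0.94 0 0 0 0 0 -1"

```text
time: 4.53
tool_pos: [379.1, -353.7, 54.9]
tool_rot: [-0.083, 0.704, -0.086, -0.7]
wrist_force: [7.4, -4.5, -4.7]
opening: 13.9
```

```bash
python3 - <<'E'
from h import *
st()
jog([376.5,-351.5,54.5],-103.5)
E
```

```text
t 4.53 pos [ 379.1 -353.7   54.9] jaw -103.7 x [ 0.005 -0.004 -1.   ] open 13.9 F [ 7.4 -4.5 -4.7] j [ 0.9   0.2  -0.22  1.96  0.05  0.98 -1.15]
jog rv [-0.004 -0.006 -0.003] cm [ 0.04 -0.16  0.3 ] deg 0.4
```

jog_arm --steps "0 0 0 0 0 0 -0.4;0 0 0 0 0 0 0.2;0 0 0 0 0 0 0.2;0 0 0 -3 0 0 0.2;0 0 0 -8 0 0 0.4;0 0 0 -13 0 0 0.6;0 0 0 -13 -15 0 0.6;0 0 0 -13 -20 0 0.6"

```text
time: 5.52
tool_pos: [406.8, -229.4, 185.4]
tool_rot: [-0.085, 0.702, -0.085, -0.701]
wrist_force: [1.4, -0.9, -0.5]
opening: 68.7
```

```bash
python3 - <<'E'
from h import *
st()
t=robot.grab_frame('top');s=robot.grab_frame('scene')
cv2.imwrite('pics/t2.png',t)
crop('top',440,235,490,285,10,'pics/t_kn2.png',t)
crop('scene',185,90,265,160,9,'pics/s_kn2.png',s)
E
```

```text
t 5.53 pos [ 406.8 -229.4  185.4] jaw -103.8 x [ 0.001 -0.001 -1.   ] open 68.7 F [ 1.4 -0.9 -0.5] j [ 0.8  -0.04 -0.33  1.93 -0.01  1.25 -1.34]
```

View pics/t_kn2.png

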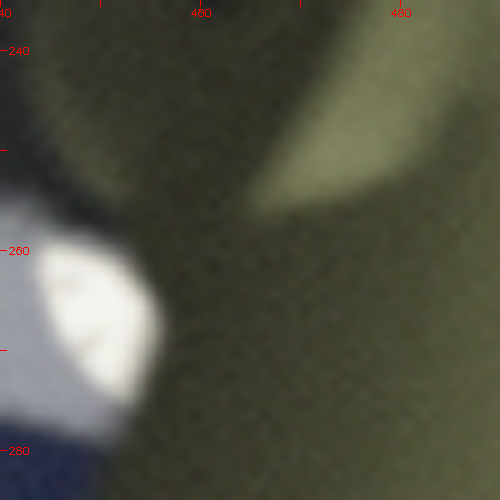

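View pics/s_kn2.png

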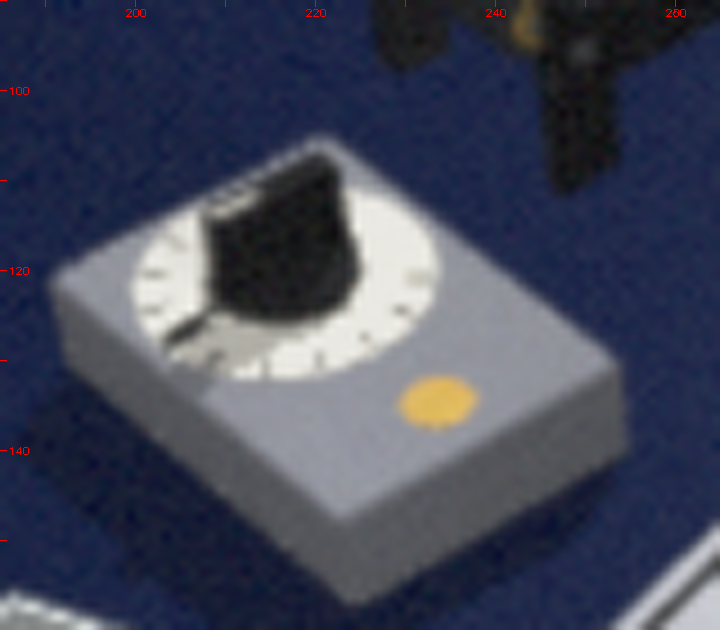

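```bash
python3 - <<'E'
from h import *
jog([500,50,220],-20,flip=False)
jog([569.5,374.3,140],73.5,flip=False)
E
```

```text
jog rv [-1.45e+00 -1.00e-03  1.00e-03] cm [ -3.46 -28.7   -2.72] deg 83.1
jog rv [-3.082e+00 -3.000e-03 -0.000e+00] cm [  4.6  -61.85  -2.14] deg 176.6
```

jog_arm --steps "-1.45 0 0 -3.5 -28.7 -2.7 1;-1.45 0 0 -3.5 -28.7 -2.7 1;-1.45 0 0 -3.5 -28.7 -2.7 1;-1.45 0 0 -3.5 -28.7 -2.7 1;-1.45 0 0 -3.5 -28.7 -2.7 1;-1.45 0 0 -3.5 -28.7 -2.7 1;-1.45 0 0 -3.5 -28.7 -2.7 1;-1.45 0 0 -3.5 -28.7 -2.7 1"

```text
time: 6.62
tool_pos: [500.5, 41.6, 219.3]
tool_rot: [-0.404, -0.58, -0.404, 0.581]
wrist_force: [0.0, 0.4, 0.2]
opening: 87.2
```

```bash
python3 - <<'E'
from h import *
st()
jog([569.5,374.3,140],73.5,flip=False)
t=robot.grab_frame('top')
crop('top',430,230,490,290,10,'pics/t_kn3.png',t)
E
```

```text
t 6.62 pos [500.5  41.6 219.3] jaw -20.3 x [-0.001 -0.    -1.   ] open 87.2 F [0.  0.4 0.2] j [ 0.5   0.04 -0.64  1.79  0.02  1.32 -0.51]
jog rv [-1.638e+00  0.000e+00  1.000e-03] cm [  7.91  -5.09 -33.6 ] deg 93.8
```

View pics/t_kn3.png

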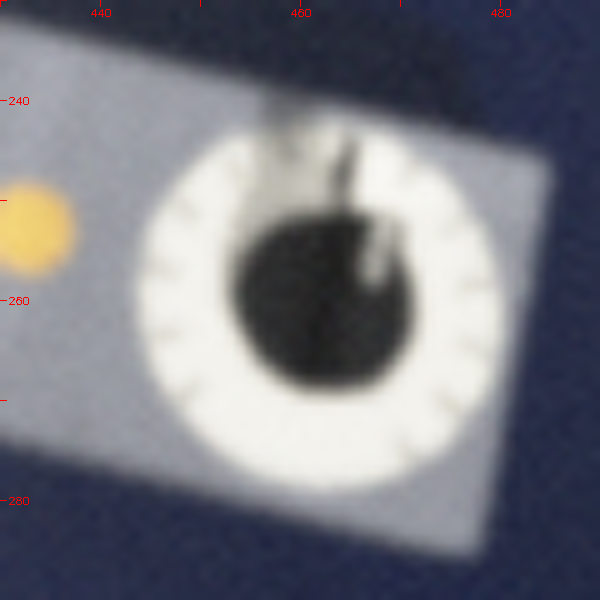

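jog_arm --steps "-1.638 0 0 4 -5.1 -33.6 1;-1.638 0 0 4 -5.1 -33.6 1;-1.638 0 0 4 -5.1 -33.6 1;-1.638 0 0 4 -5.1 -33.6 1;-1.638 0 0 4 -5.1 -33.6 1;-1.638 0 0 4 -5.1 -33.6 1;-1.638 0 0 4 -5.1 -33.6 1;-1.638 0 0 7.9 -5.1 -33.6 1"

```text
time: 7.68
tool_pos: [573.0, 376.3, 142.6]
tool_rot: [0.692, 0.151, 0.69, -0.148]
wrist_force: [0.3, 1.2, -0.2]
opening: 86.7
```

```bash
python3 - <<'E'
from h import *
st()
t=robot.grab_frame('top');s=robot.grab_frame('scene')
crop('scene',330,180,480,370,3,'pics/s_bl3.png',s)
jog([569.5,374.3,40],73.5,flip=False)
jog([569.5,374.3,4],73.5,flip=False)
E
```

```text
t 7.67 pos [573.  376.3 142.6] jaw 65.6 x [ 0.004  0.003 -1.   ] open 86.7 F [ 0.3  1.2 -0.2] j [ 0.03  0.62 -0.94  1.43  0.5   1.34  0.2 ]
jog rv [-0.144 -0.005  0.007] cm [ 9.56  0.28 -0.09] deg 8.3
jog rv [-0.144 -0.005  0.007] cm [13.16  0.31 -0.08] deg 8.3
```

View pics/s_bl3.png

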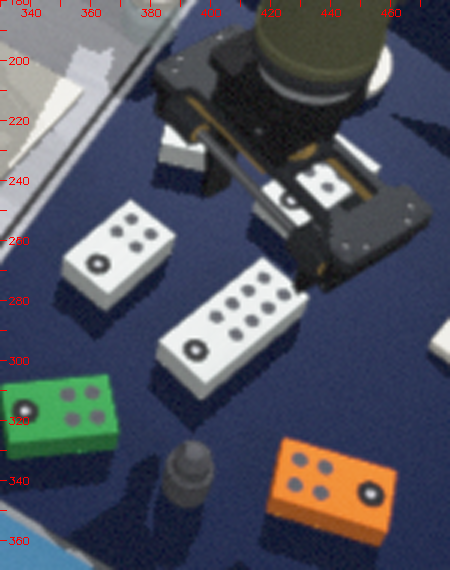

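jog_arm --steps "-0.144 0 0 0 0.3 -0.1 1;-0.144 0 0 5 0.3 -0.1 1;-0.144 0 0 9 0.3 -0.1 1;-0.144 0 0 12 0.3 -0.1 1;-0.144 0 0 13.1 0.3 -0.1 1;-0.144 0 0 13.1 0.3 -0.1 1;-0.144 0 0 13.1 0.3 -0.1 1"

```text
time: 8.65
tool_pos: [572.7, 378.4, 11.5]
tool_rot: [0.7, 0.102, 0.699, -0.101]
wrist_force: [0.2, 0.7, -0.1]
opening: 87.2
```

```bash
python3 - <<'E'
from h import *
st()
jog([569.5,374.3,4],73.5,flip=False)
E
```

```text
t 8.65 pos [572.7 378.4  11.5] jaw 73.5 x [ 0.002  0.001 -1.   ] open 87.2 F [ 0.2  0.7 -0.1] j [-0.    0.75 -0.89  1.54  0.62  1.15  0.27]
jog rv [-0.     0.002 -0.002] cm [ 0.75 -0.48 -0.19] deg 0.2
```

jog_arm --steps "0 0 0 0.7 -0.5 -0.2 1;0 0 0 0.7 -0.5 -0.2 0.4;0 0 0 0.7 -0.5 -0.2 -0.3;0 0 0 0.7 -0.5 -0.2 -0.3;0 0 0 0.7 -0.5 -0.2 -0.5;0 0 0 0.7 -0.5 -0.2 -0.5"

```text
time: 9.4
tool_pos: [568.4, 373.5, 2.5]
tool_rot: [0.7, 0.101, 0.7, -0.101]
wrist_force: [-0.1, -0.3, 0.3]
opening: 47.7
```

```bash
python3 - <<'E'
from h import *
st()
jog([479.7,73,120],90-3.5,flip=False)
E
```

```text
t 9.4 pos [568.4 373.5   2.5] jaw 73.6 x [ 0.  0. -1.] open 47.7 F [-0.1 -0.3  0.3] j [ 0.    0.75 -0.89  1.56  0.62  1.14  0.26]
jog rv [-0.226  0.    -0.   ] cm [-1.175e+01 -3.133e+01 -1.000e-02] deg 12.9
```

jog_arm --steps "0 0 0 0 0 0 -1;0 0 0 -3 0 0 -1;0 0 0 -7 0 0 -1;-0.05 0 0 -11.7 -2 0 -1;-0.1 0 0 -11.7 -6 0 -1;-0.15 0 0 -11.7 -10 0 -1;-0.226 0 0 -11.7 -14 0 -1;-0.226 0 0 -11.7 -18 0 -1"

```text
time: 10.4
tool_pos: [516.2, 198.9, 118.4]
tool_rot: [0.706, 0.021, 0.707, -0.022]
wrist_force: [1.3, 0.6, -3.0]
opening: 47.9
```

```bash
python3 - <<'E'
from h import *
st()
jog([479.7,73,60],90-3.5,flip=False)
jog([479.7,73,10],90-3.5,flip=False)
E
```

```text
t 10.4 pos [516.2 198.9 118.4] jaw 86.6 x [-0.002 -0.001 -1.   ] open 47.9 F [ 1.3  0.6 -3. ] j [ 0.53  0.41 -1.14  1.79  0.4   1.2   0.79]
jog rv [ 0.001 -0.002  0.001] cm [  5.86 -12.78  -2.87] deg 0.1
jog rv [ 0.001 -0.002  0.001] cm [ 10.86 -12.78  -2.86] deg 0.1
```

jog_arm --steps "0 0 0 0 -4 -1 -1;0 0 0 0 -8 -2 -1;0 0 0 0 -12 -2.9 -1;0 0 0 3 -12.8 -2.9 -1;0 0 0 6 -12.8 -2.9 -1;0 0 0 8 -12.8 -2.9 -1;0 0 0 9.5 -12.8 -2.9 -1;0 0 0 9.5 -12.8 -2.9 -1"

```text
time: 11.4
tool_pos: [480.8, 74.9, 24.3]
tool_rot: [0.707, 0.021, 0.707, -0.021]
wrist_force: [0.9, 0.3, -3.6]
opening: 47.3
```

```bash
python3 - <<'E'
from h import *
st()
jog([479.7,73,9.5],90-3.5,flip=False)
E
```

```text
t 11.4 pos [480.8  74.9  24.3] jaw 86.5 x [-0. -0. -1.] open 47.3 F [ 0.9  0.3 -3.6] j [ 0.79  0.39 -1.12  2.03  0.42  0.98  0.97]
jog rv [ 0.001 -0.     0.   ] cm [ 1.48 -0.19 -0.1 ] deg 0.0
```

jog_arm --steps "0 0 0 1 -0.2 -0.1 -1;0 0 0 1.5 -0.2 -0.1 -1;0 0 0 1.5 -0.2 -0.1 -1"

```text
time: 11.78
tool_pos: [485.2, 74.6, 14.8]
tool_rot: [0.71, 0.021, 0.703, -0.021]
wrist_force: [-4.1, -0.5, 32.7]
opening: 47.4
```

jog_arm --steps "0 0 0 0 0 0 0.2;0 0 0 0 0 0 0.5;0 0 0 0 0 0 0.5;0 0 0 -3 0 0 0.5;0 0 0 -7 0 0 0.7;0 0 0 -12 0 0 1"

```text
time: 12.52
tool_pos: [478.6, 72.7, 129.7]
tool_rot: [0.706, 0.022, 0.708, -0.021]
wrist_force: [0.6, -1.0, 0.6]
opening: 77.7
```

```bash
python3 - <<'E'
from h import *
st()
t=robot.grab_frame('top');s=robot.grab_frame('scene')
cv2.imwrite('pics/t4.png',t)
cv2.imwrite('pics/s4.png',s)
jog([560,268.5,140],90-12.6,flip=False)
E
```

```text
t 12.53 pos [478.6  72.7 129.7] jaw 86.5 x [-0.003  0.001 -1.   ] open 77.7 F [ 0.6 -1.   0.6] j [ 0.99  0.2  -1.27  1.94  0.21  1.16  1.14]
jog rv [ 0.159  0.007 -0.   ] cm [-0.6  19.93  6.53] deg 9.1
```

View pics/s4.png

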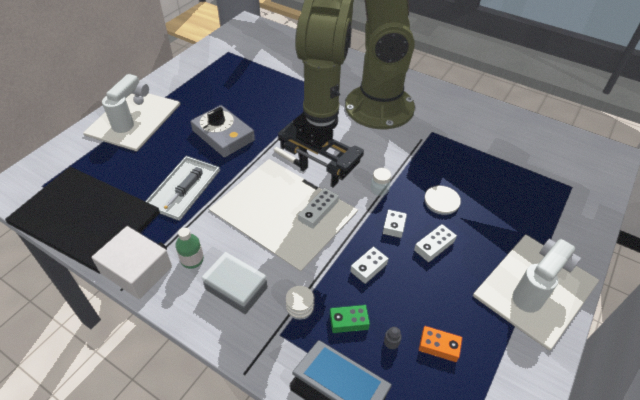

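```bash
python3 - <<'E'
from h import *
t=cv2.imread('pics/t4.png');s=cv2.imread('pics/s4.png')
crop('scene',200,150,370,280,4,'pics/s4c.png',s)
crop('top',190,150,400,290,3,'pics/t4c.png',t)
E
```

```text
(no output)
```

View pics/s4c.png

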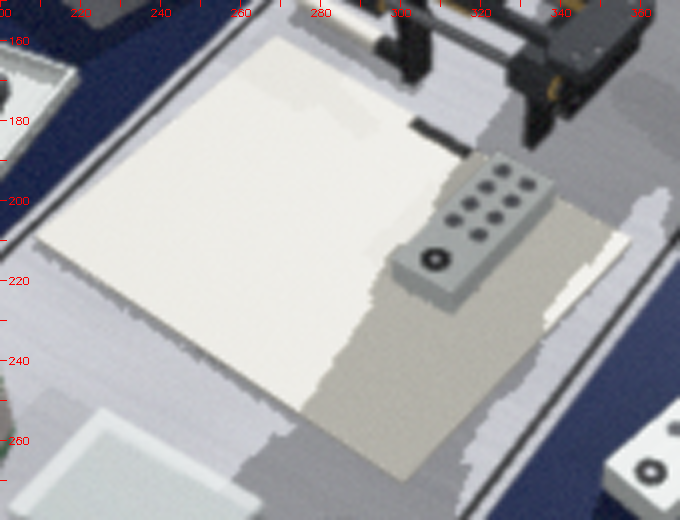

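View pics/t4c.png

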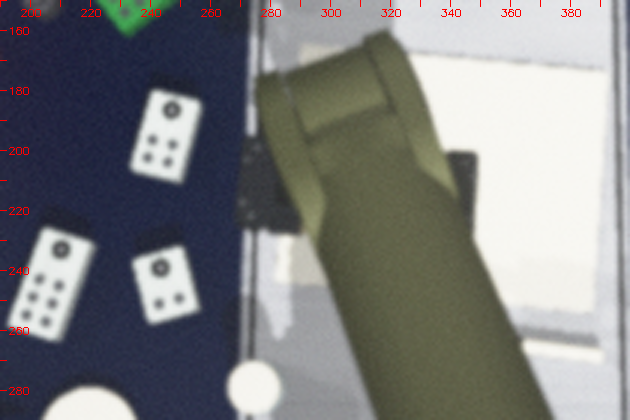

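```bash
python3 - <<'E'
from h import *
a=unproj('scene',308.7,214.7,32);b=(unproj('scene',325.5,192.5,32)+unproj('scene',332,196,32))/2
d=(a-b);print(a,b,np.degrees(np.arctan2(d[1],d[0])),np.linalg.norm(d),a-d/np.linalg.norm(d)*43)
print([unproj('scene',200+u/4,150+v/4,6) for u,v in [(280,37),(632,238),(403,482),(35,240)]])
E
```

```text
[522.63876708  74.46182063  32.        ] [435.64355854  80.24525841  32.        ] -3.8034244027849935 87.1872379493613 [479.73347434  77.31416268  32.        ]
[array([ 392.90182596, -143.03590509,    6.        ]), array([418.88518599, 160.95978119,   6.        ]), array([658.22806542, 140.81934783,   6.        ]), array([ 634.63467386, -164.13700375,    6.        ])]
```

jog_arm --steps "0.16 0 0 0 6 2 1;0.16 0 0 0 12 4 1;0.16 0 0 0 18 6 1;0.16 0 0 0 19.9 6.5 1;0.16 0 0 3 19.9 6.5 1;0.16 0 0 6 19.9 6.5 1;0.16 0 0 6 19.9 6.5 1"

```text
time: 13.5
tool_pos: [554.3, 266.2, 66.1]
tool_rot: [0.701, 0.077, 0.705, -0.079]
wrist_force: [1.0, 0.2, -1.0]
opening: 87.2
```

```bash
python3 - <<'E'
from h import *
st()
jog([560,269.3,4],90-12.6,flip=False)
s=robot.grab_frame('scene')
crop('scene',330,180,480,340,4,'pics/s5.png',s)
E
```

```text
t 13.5 pos [554.3 266.2  66.1] jaw 77.4 x [-0.006 -0.003 -1.   ] open 87.2 F [ 1.   0.2 -1. ] j [ 0.29  0.6  -1.02  1.68  0.54  1.18  0.48]
jog rv [-0.    -0.005  0.004] cm [6.21 0.45 0.52] deg 0.4
```

View pics/s5.png

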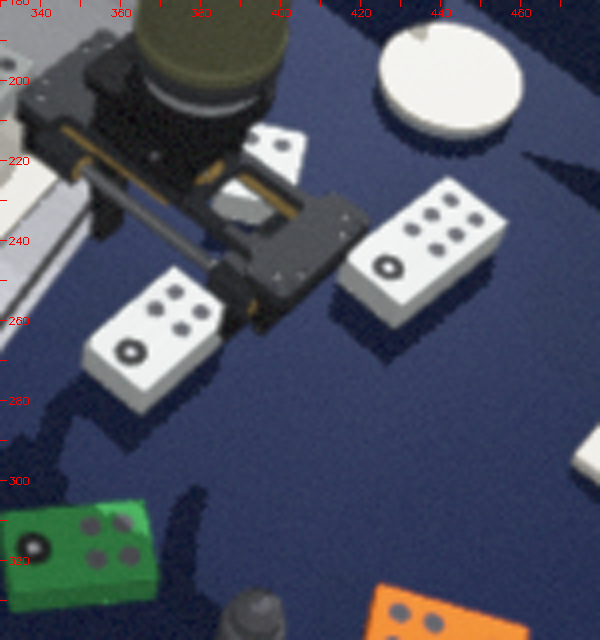

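jog_arm --steps "0 0 0 3 0.4 0.5 1;0 0 0 5 0.4 0.5 1;0 0 0 6.1 0.4 0.5 1;0 0 0 6.1 0.4 0.5 0.3;0 0 0 6.1 0.4 0.5 -0.3;0 0 0 6.1 0.4 0.5 -1;0 0 0 6.1 0.4 0.5 -1;0 0 0 6.1 0.4 0.5 -1"

```text
time: 14.55
tool_pos: [562.5, 269.5, 8.8]
tool_rot: [0.703, 0.077, 0.703, -0.079]
wrist_force: [-1.7, -2.3, 2.9]
opening: 47.8
```

```bash
python3 - <<'E'
from h import *
st()
jog([586,-80,120],90-4,flip=False)
E
```

```text
t 14.55 pos [562.5 269.5   8.8] jaw 77.3 x [ 0.    -0.002 -1.   ] open 47.8 F [-1.7 -2.3  2.9] j [ 0.24  0.67 -0.96  1.7   0.61  1.1   0.43]
jog rv [-0.151  0.     0.002] cm [-11.06 -33.6    9.96] deg 8.7
```

jog_arm --steps "0 0 0 -4 0 0 -1;0 0 0 -8 -1 0 -1;0 0 0 -11 -4 1 -1;-0.05 0 0 -11 -8.5 2.5 -1;-0.1 0 0 -11 -13 4 -1;-0.15 0 0 -11 -18 5.5 -1;-0.15 0 0 -11 -23 7 -1;-0.15 0 0 -11 -28 8.5 -1"

```text
time: 15.55
tool_pos: [583.4, -23.3, 117.9]
tool_rot: [0.706, 0.025, 0.707, -0.025]
wrist_force: [1.8, -0.3, -3.4]
opening: 47.9
```

```bash
python3 - <<'E'
from h import *
st()
jog([586,-80,120],90-4,flip=False)
E
```

```text
t 15.55 pos [583.4 -23.3 117.9] jaw 85.9 x [-0.001 -0.    -1.   ] open 47.9 F [ 1.8 -0.3 -3.4] j [ 0.88  0.49 -1.12  1.72  0.46  1.23  1.15]
jog rv [-0.001 -0.001  0.   ] cm [-0.21 -5.64  0.66] deg 0.1
```

jog_arm --steps "0 0 0 0 -3 0.3 -1;0 0 0 0 -5.6 0.6 -1;0 0 0 3 -5.6 0.6 -1;0 0 0 6 -5.6 0.6 -1;0 0 0 8.5 -5.6 0.6 -1;0 0 0 9.5 -5.6 0.6 -1;0 0 0 9.5 -5.6 0.6 -1;0 0 0 9.5 -5.6 0.6 -1"

```text
time: 16.55
tool_pos: [586.8, -77.7, 24.6]
tool_rot: [0.707, 0.025, 0.706, -0.025]
wrist_force: [-1.3, 0.1, -3.6]
opening: 47.7
```

```bash
python3 - <<'E'
from h import *
st()
jog([586,-80,15],90-4,flip=False)
s=robot.grab_frame('scene')
crop('scene',180,130,370,280,4,'pics/s6.png',s)
E
```

```text
t 16.55 pos [586.8 -77.7  24.6] jaw 86.0 x [ 0.002 -0.    -1.   ] open 47.7 F [-1.3  0.1 -3.6] j [ 0.89  0.6  -1.02  1.78  0.57  1.09  1.17]
jog rv [-0.001  0.002  0.   ] cm [ 0.96 -0.23 -0.06] deg 0.1
```

View pics/s6.png

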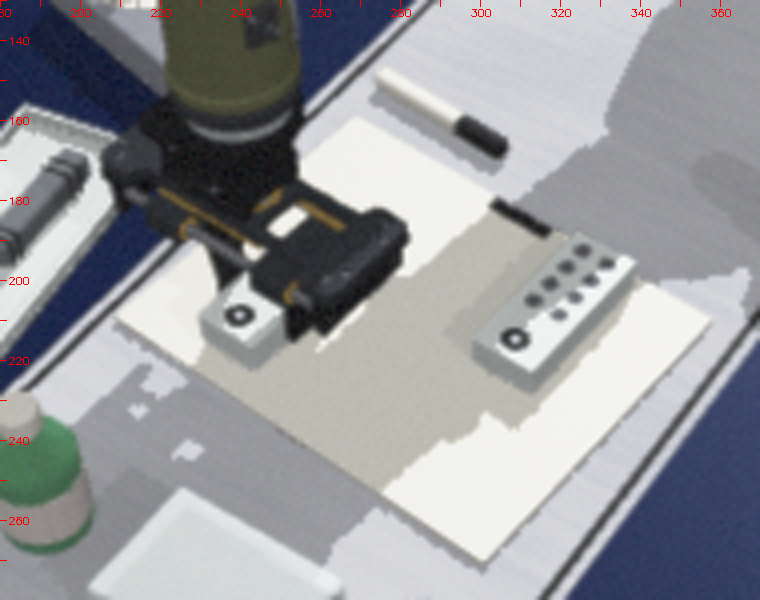

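jog_arm --steps "0 0 0 0.5 -0.2 0 -1;0 0 0 0.9 -0.2 0 -1;0 0 0 0.9 -0.2 0 -1"

```text
time: 16.98
tool_pos: [586.0, -80.2, 14.8]
tool_rot: [0.707, 0.025, 0.707, -0.025]
wrist_force: [-1.0, -0.7, 1.1]
opening: 47.7
```

jog_arm --steps "0 0 0 0 0 0 0.2;0 0 0 0 0 0 0.4;0 0 0 0 0 0 0.4;0 0 0 -4 0 0 0.5;0 0 0 -8 0 0 0.7;0 0 0 -12 0 0 1"

```text
time: 17.73
tool_pos: [585.8, -79.7, 135.8]
tool_rot: [0.707, 0.025, 0.707, -0.025]
wrist_force: [-0.1, -0.2, 0.4]
opening: 76.8
```

```bash
python3 - <<'E'
from h import *
st()
s=robot.grab_frame('scene')
crop('scene',180,130,370,280,4,'pics/s7.png',s)
crop('scene',330,180,480,340,4,'pics/s7b.png',s)
jog([414.1,263,150],90+17,flip=False)
E
```

```text
t 17.73 pos [585.8 -79.7 135.8] jaw 86.0 x [ 0.  0. -1.] open 76.8 F [-0.1 -0.2  0.4] j [ 0.97  0.48 -1.12  1.68  0.45  1.26  1.26]
jog rv [-0.367  0.007  0.002] cm [ -1.05  32.91 -19.84] deg 21.0
```

View pics/s7.png

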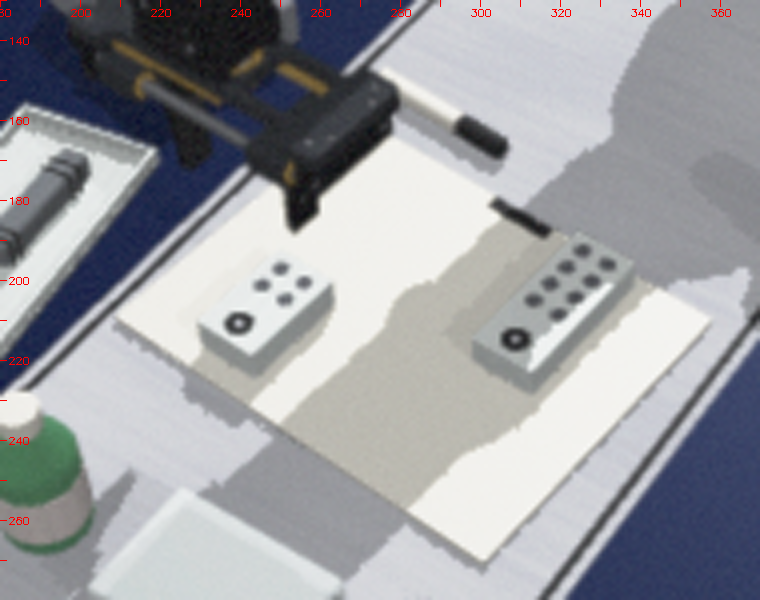

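View pics/s7b.png

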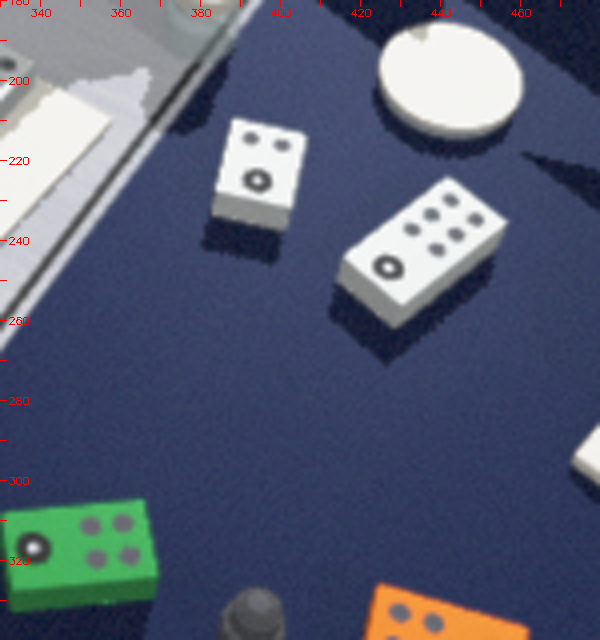

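jog_arm --steps "-0.1 0 0 -1 5 -3 1;-0.2 0 0 -1 10 -6 1;-0.3 0 0 -1 15 -9 1;-0.367 0 0 -1 20 -12 1;-0.367 0 0 -1 25 -15 1;-0.367 0 0 -1 30 -18 1;-0.367 0 0 -1 32.9 -19.8 1;-0.367 0 0 -1 32.9 -19.8 1"

```text
time: 18.77
tool_pos: [409.5, 265.4, 144.8]
tool_rot: [0.699, -0.107, 0.699, 0.107]
wrist_force: [0.7, -1.1, -0.8]
opening: 87.0
```

```bash
python3 - <<'E'
from h import *
st()
jog([414.1,263,3],90+17,flip=False)
s=robot.grab_frame('scene')
crop('scene',330,180,480,340,4,'pics/s8.png',s)
E
```

```text
t 18.77 pos [409.5 265.4 144.8] jaw 107.4 x [ 0.001  0.    -1.   ] open 87.0 F [ 0.7 -1.1 -0.8] j [ 0.61  0.21 -1.33  1.91  0.22  1.19  1.07]
jog rv [ 0.006  0.001 -0.   ] cm [14.18 -0.37  0.35] deg 0.4
```

View pics/s8.png

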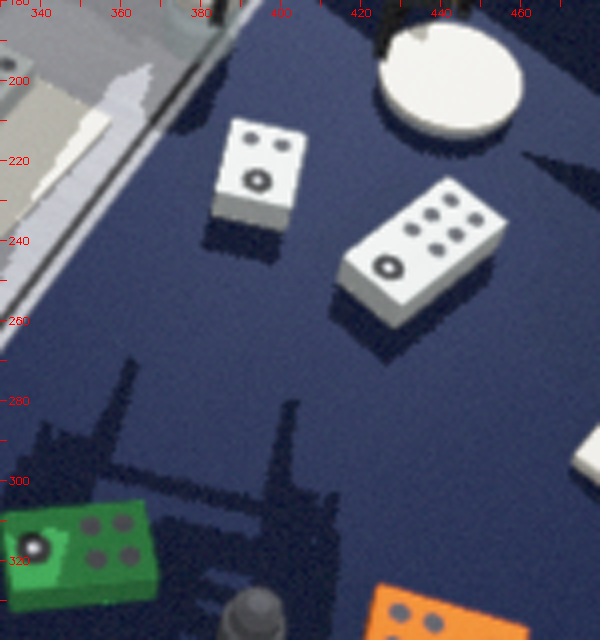

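jog_arm --steps "0 0 0 4 -0.3 0.3 1;0 0 0 8 -0.3 0.3 1;0 0 0 11 -0.3 0.3 1;0 0 0 13 -0.3 0.3 1;0 0 0 14 -0.3 0.3 1;0 0 0 14 -0.3 0.3 1"

```text
time: 19.58
tool_pos: [415.5, 259.6, 4.2]
tool_rot: [0.699, -0.104, 0.7, 0.104]
wrist_force: [-0.4, 0.4, -0.1]
opening: 87.1
```

```bash
python3 - <<'E'
from h import *
st()
jog([414.1,263,4],90+17,flip=False)
E
```

```text
t 19.57 pos [415.5 259.6   4.2] jaw 106.9 x [-0.001 -0.    -1.   ] open 87.1 F [-0.4  0.4 -0.1] j [ 0.36  0.44 -1.11  2.03  0.49  0.96  0.87]
jog rv [-0.002 -0.001  0.   ] cm [ 0.02  0.37 -0.04] deg 0.1
```

jog_arm --steps "0 0 0 0 0.4 0 0.6;0 0 0 0 0.4 0 0;0 0 0 0 0.4 0 -1;0 0 0 0 0.4 0 -1;0 0 0 0 0.4 0 -1;0 0 0 0 0.4 0 -1"

```text
time: 20.32
tool_pos: [414.4, 263.7, 4.6]
tool_rot: [0.699, -0.105, 0.699, 0.104]
wrist_force: [-0.3, -1.2, 2.3]
opening: 47.7
```

```bash
python3 - <<'E'
from h import *
st()
jog([600,72,120],86,flip=False)
E
```

```text
t 20.32 pos [414.4 263.7   4.6] jaw 107.0 x [ 0.    -0.001 -1.   ] open 47.7 F [-0.3 -1.2  2.3] j [ 0.35  0.45 -1.11  2.03  0.49  0.96  0.86]
jog rv [0.366 0.    0.001] cm [-11.52 -23.76  12.16] deg 21.0
```

jog_arm --steps "0 0 0 -4 0 0 -1;0 0 0 -8 0 0 -1;0.05 0 0 -11.5 -3 1.5 -1;0.12 0 0 -11.5 -7 3.5 -1;0.2 0 0 -11.5 -12 6 -1;0.3 0 0 -11.5 -16 8 -1;0.366 0 0 -11.5 -20 10 -1;0.366 0 0 -11.5 -23.8 12.2 -1"

```text
time: 21.32
tool_pos: [600.9, 70.9, 118.9]
tool_rot: [0.706, 0.025, 0.707, -0.025]
wrist_force: [0.6, 0.1, -1.1]
opening: 47.6
```

```bash
python3 - <<'E'
from h import *
st()
jog([600,72,20],86,flip=False)
E
```

```text
t 21.32 pos [600.9  70.9 118.9] jaw 85.9 x [-0.001 -0.    -1.   ] open 47.6 F [ 0.6  0.1 -1.1] j [ 0.63  0.49 -1.01  1.67  0.43  1.23  1.02]
jog rv [-0.001 -0.001  0.   ] cm [ 9.89  0.1  -0.09] deg 0.1
```

jog_arm --steps "0 0 0 4 0.1 0 -1;0 0 0 7 0.1 0 -1;0 0 0 9 0.1 0 -1;0 0 0 10 0.1 0 -1;0 0 0 10.4 0.1 0 -1;0 0 0 10.7 0.1 0 -1;0 0 0 10.8 0.1 0 -1;0 0 0 10.8 0.1 0 -1"

```text
time: 22.32
tool_pos: [600.7, 73.2, 12.0]
tool_rot: [0.707, 0.025, 0.706, -0.025]
wrist_force: [0.2, 0.1, -2.2]
opening: 47.7
```

jog_arm --steps "0 0 0 0 0 0 0.2;0 0 0 0 0 0 0.4;0 0 0 0 0 0 0.4;0 0 0 -4 0 0 0.5;0 0 0 -8 0 0 0.7;0 0 0 -12 0 0 1;0 0 0 -15 0 0 1"

```text
time: 23.2
tool_pos: [600.8, 73.4, 163.5]
tool_rot: [0.707, 0.025, 0.706, -0.025]
wrist_force: [0.2, -1.3, 0.2]
opening: 83.9
```

```bash
python3 - <<'E'
from h import *
st()
s=robot.grab_frame('scene')
cv2.imwrite('pics/s9.png',s)
crop('scene',180,130,370,280,4,'pics/s9a.png',s)
jog([413.6,374,150],90-16.7,flip=False)
E
```

```text
t 23.2 pos [600.8  73.4 163.5] jaw 86.0 x [ 0.002 -0.    -1.   ] open 83.9 F [ 0.2 -1.3  0.2] j [ 0.65  0.45 -1.04  1.62  0.4   1.3   1.05]
jog rv [ 0.222  0.007 -0.001] cm [  1.61  28.6  -20.97] deg 12.7
```

View pics/s9a.png

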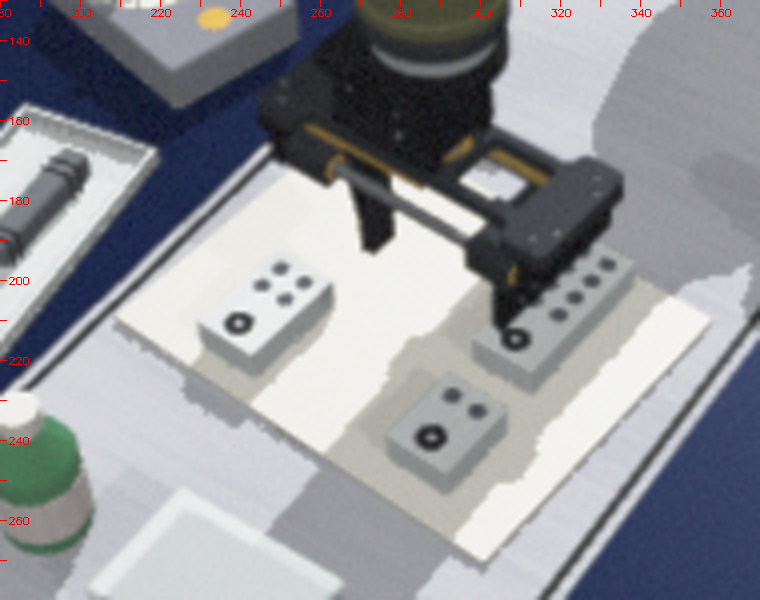

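View pics/s9.png

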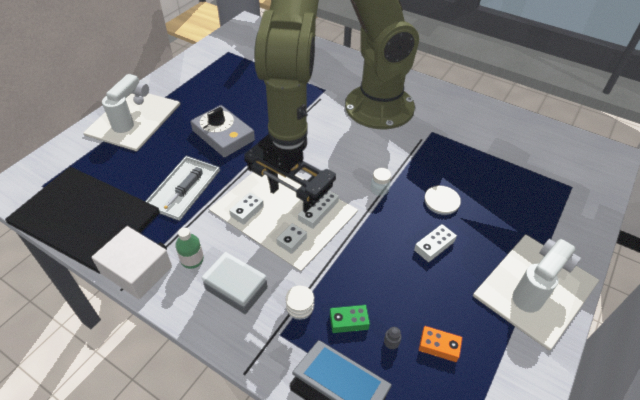

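jog_arm --steps "0.05 0 0 1 5 -3.5 1;0.1 0 0 1.5 10 -7 1;0.15 0 0 1.5 15 -11 1;0.222 0 0 1.5 20 -14.5 1;0.222 0 0 1.5 25 -18 1;0.222 0 0 1.5 28.6 -21 1;0.222 0 0 1.5 28.6 -21 1;0.222 0 0 6 28.6 -21 1"

```text
time: 24.25
tool_pos: [413.2, 375.2, 103.8]
tool_rot: [0.702, 0.104, 0.698, -0.101]
wrist_force: [0.7, 0.1, -1.7]
opening: 87.1
```

```bash
python3 - <<'E'
from h import *
st()
jog([413.4,374.2,3.5],90-16.7,flip=False)
s=robot.grab_frame('scene')
crop('scene',370,170,480,290,5,'pics/s10.png',s)
E
```

```text
t 24.25 pos [413.2 375.2 103.8] jaw 73.3 x [ 0.007  0.004 -1.   ] open 87.1 F [ 0.7  0.1 -1.7] j [ 0.11  0.41 -1.07  1.8   0.39  1.16  0.19]
jog rv [ 0.     0.005 -0.005] cm [ 1.003e+01 -1.400e-01 -1.000e-02] deg 0.4
```

View pics/s10.png

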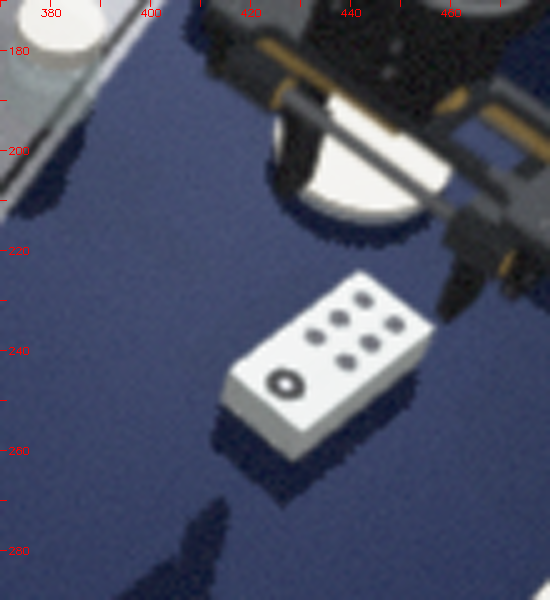

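jog_arm --steps "0 0 0 3 -0.1 0 1;0 0 0 6 -0.1 0 1;0 0 0 8.5 -0.1 0 1;0 0 0 9.5 -0.1 0 1;0 0 0 9.5 -0.1 0 1"

```text
time: 24.92
tool_pos: [410.8, 371.6, 6.5]
tool_rot: [0.699, 0.103, 0.7, -0.103]
wrist_force: [-0.6, 0.2, 0.8]
opening: 86.9
```

```bash
python3 - <<'E'
from h import *
st()
jog([413.4,374.2,3.5],90-16.7,flip=False)
E
```

```text
t 24.93 pos [410.8 371.6   6.5] jaw 73.2 x [-0.001 -0.001 -1.   ] open 86.9 F [-0.6  0.2  0.8] j [ 0.03  0.53 -0.98  1.88  0.52  1.01  0.11]
jog rv [-0.001 -0.     0.001] cm [0.29 0.33 0.17] deg 0.1
```

jog_arm --steps "0 0 0 0.2 0.3 0.2 0.6;0 0 0 0.2 0.3 0.2 0;0 0 0 0.2 0.3 0.2 -1;0 0 0 0.2 0.3 0.2 -1;0 0 0 0.2 0.3 0.2 -1;0 0 0 0.2 0.3 0.2 -1"

```text
time: 25.68
tool_pos: [413.3, 374.1, 4.6]
tool_rot: [0.7, 0.103, 0.7, -0.103]
wrist_force: [-0.7, -0.2, 2.2]
opening: 47.9
```

```bash
python3 - <<'E'
from h import *
st()
jog([468,-75,120],86,flip=False)
E
```

```text
t 25.68 pos [413.3 374.1   4.6] jaw 73.3 x [-0.    -0.001 -1.   ] open 47.9 F [-0.7 -0.2  2.2] j [ 0.02  0.54 -0.97  1.88  0.52  1.01  0.1 ]
jog rv [-0.222  0.     0.001] cm [-11.51 -41.45  18.16] deg 12.7
```

jog_arm --steps "0 0 0 -4 0 0 -1;0 0 0 -8 0 0 -1;0 0 0 -11.5 -3 1.3 -1;-0.05 0 0 -11.5 -8 3.5 -1;-0.1 0 0 -11.5 -13 5.7 -1;-0.15 0 0 -11.5 -18 7.9 -1;-0.222 0 0 -11.5 -23 10 -1;-0.222 0 0 -11.5 -28 12.3 -1"

```text
time: 26.68
tool_pos: [450.0, 68.9, 119.0]
tool_rot: [0.707, 0.024, 0.707, -0.025]
wrist_force: [0.6, -0.5, -3.3]
opening: 47.6
```

```bash
python3 - <<'E'
from h import *
st()
jog([468,-75,120],86,flip=False)
E
```

```text
t 26.68 pos [450.   68.9 119. ] jaw 86.0 x [-0.    -0.001 -1.   ] open 47.6 F [ 0.6 -0.5 -3.3] j [ 0.95  0.05 -1.17  2.01  0.05  1.11  1.26]
jog rv [0.001 0.    0.001] cm [ -0.08 -14.23   2.79] deg 0.1
```

jog_arm --steps "0 0 0 0 -5 1 -1;0 0 0 0 -10 2 -1;0 0 0 0 -14.2 2.8 -1;0 0 0 0 -14.2 2.8 -1;0 0 0 4 -14.2 2.8 -1;0 0 0 7 -14.2 2.8 -1;0 0 0 9 -14.2 2.8 -1;0 0 0 9 -14.2 2.8 -1"

```text
time: 27.68
tool_pos: [466.7, -71.0, 28.0]
tool_rot: [0.705, 0.025, 0.708, -0.023]
wrist_force: [0.4, 1.1, -3.3]
opening: 47.7
```

```bash
python3 - <<'E'
from h import *
st()
jog([468,-75,11],86,flip=False)
s=robot.grab_frame('scene')
crop('scene',180,110,370,260,4,'pics/s11.png',s)
E
```

```text
t 27.68 pos [466.7 -71.   28. ] jaw 86.1 x [-0.004  0.002 -1.   ] open 47.7 F [ 0.4  1.1 -3.3] j [ 1.    0.28 -0.99  2.06  0.28  0.95  1.37]
jog rv [ 0.002 -0.004 -0.002] cm [ 1.7  -0.39  0.16] deg 0.3
```

View pics/s11.png

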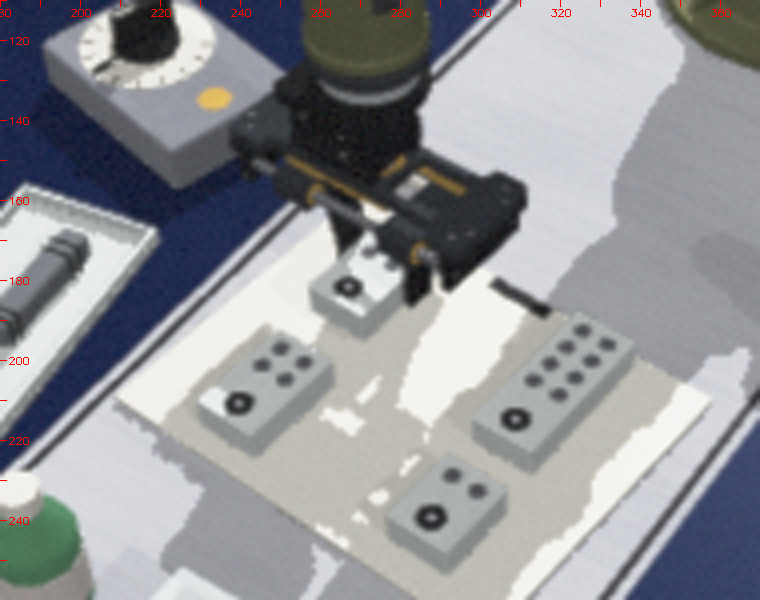

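jog_arm --steps "0 0 0 0.8 -0.3 0.1 -1;0 0 0 1.3 -0.3 0.1 -1;0 0 0 1.6 -0.3 0.1 -1;0 0 0 1.6 -0.3 0.1 -1"

```text
time: 28.22
tool_pos: [469.3, -75.8, 13.4]
tool_rot: [0.707, 0.025, 0.707, -0.025]
wrist_force: [-0.2, -0.4, -2.3]
opening: 47.8
```

jog_arm --steps "0 0 0 0 0 0 0.2;0 0 0 0 0 0 0.4;0 0 0 0 0 0 0.4;0 0 0 -4 0 0 0.5;0 0 0 -8 0 0 0.7;0 0 0 -14 0 0 0.7;0 0 0 -18 0 0 0.7"

```text
time: 29.1
tool_pos: [470.3, -75.6, 196.2]
tool_rot: [0.708, 0.024, 0.706, -0.025]
wrist_force: [0.5, -1.1, -0.5]
opening: 73.7
```

```bash
python3 - <<'E'
from h import *
st()
s=robot.grab_frame('scene')
crop('scene',140,90,370,280,3,'pics/s12.png',s)
E
```

```text
t 29.1 pos [470.3 -75.6 196.2] jaw 86.0 x [ 0.002 -0.002 -1.   ] open 73.7 F [ 0.5 -1.1 -0.5] j [ 1.19 -0.01 -1.07  1.88 -0.    1.27  1.63]
```

View pics/s12.png

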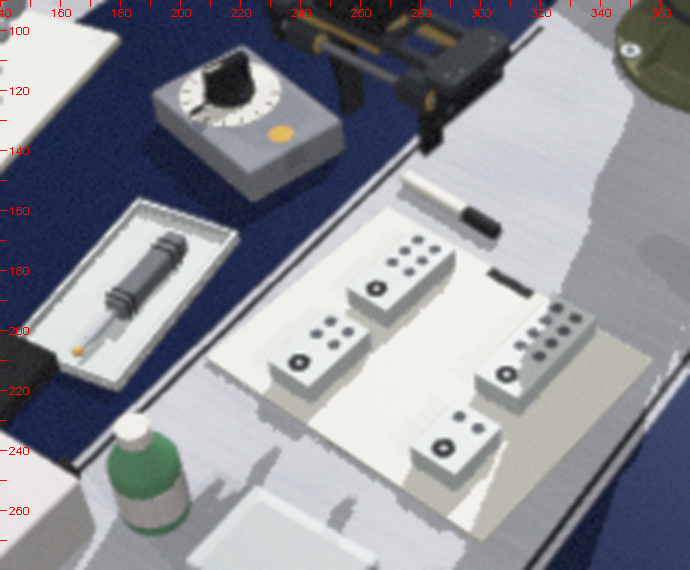

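```bash
python3 - <<'E'
from h import *
s=cv2.imread('pics/scene0.png');t=cv2.imread('pics/top0.png')
crop('scene',155,160,215,220,10,'pics/s_pr.png',robot.grab_frame('scene'))
crop('top',405,145,460,220,8,'pics/t_pr.png',robot.grab_frame('top'))
E
```

```text
(no output)
```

View pics/s_pr.png

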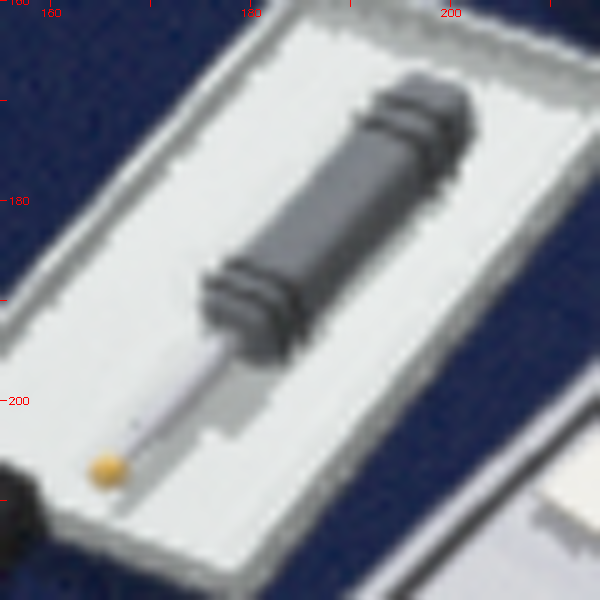

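View pics/t_pr.png

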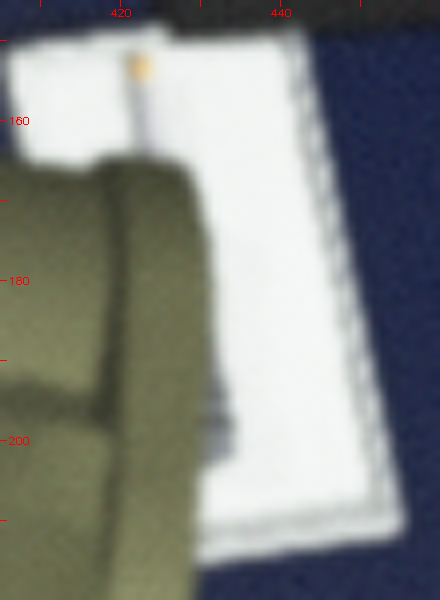

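```bash
python3 - <<'E'
from h import *
s=robot.grab_frame('scene');t=cv2.imread('pics/top0.png')
def draw(n,img,u0,v0,u1,v1,k,yaw,tip):
    c=cv2.resize(img[v0:v1,u0:u1],None,fx=k,fy=k,interpolation=cv2.INTER_CUBIC)
    a=np.radians(yaw);X=np.array([np.cos(a),np.sin(a)]);Y=np.array([-X[1],X[0]])
    def pt(x,y,z): 
        p=proj(n,[*(np.array(tip)+(x-83)*X+y*Y),z]); return tuple(int(round(q)) for q in ((p-[u0,v0]+.5)*k))
    for z,col in((26,(0,0,255)),(4,(0,255,0))):
        pts=[pt(30,11,z),pt(30,-11,z),pt(-70,-11,z),pt(-70,11,z)]
        cv2.polylines(c,[np.array(pts)],True,col,1)
    cv2.line(c,pt(30,0,15),pt(83,0,15),(255,0,0),1)
    cv2.putText(c,f'{yaw}',(10,20),0,.6,(0,0,255),1)
    return c
rows=[]
for yaw in (4,6):
    rows.append(cv2.hconcat([draw('scene',s,155,160,215,220,5,yaw,(694.5,-258.7)),cv2.resize(draw('top',t,405,145,460,215,5,yaw,(694.5,-258.7)),(275,300))]))
cv2.imwrite('pics/ov.png',cv2.vconcat(rows))
E
```

```text
(no output)
```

View pics/ov.png

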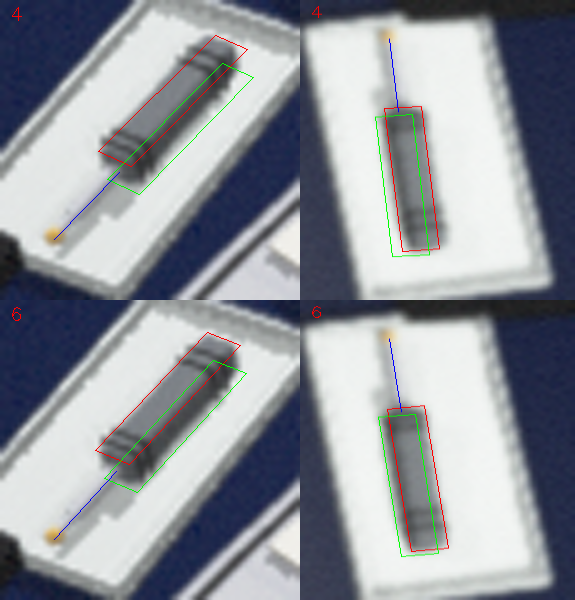

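jog_arm --steps "0 0.15 0 0 0 0 1;0 0.3 0 0 0 0 1;0 0.45 0 0 0 0 1;0 0.6 0 0 0 0 1;0 0.7 0 0 0 0 1;0 0.7 0 0 0 0 1;0 0.7 0 0 0 0 1"

```text
time: 30.18
tool_pos: [469.0, -75.3, 193.0]
tool_rot: [0.422, 0.031, 0.906, -0.014]
wrist_force: [0.0, -0.3, 0.3]
opening: 86.9
```

```bash
python3 - <<'E'
from h import *
st()
E
```

```text
t 30.18 pos [469.  -75.3 193. ] jaw 86.1 x [-0.643  0.044 -0.765] open 86.9 F [ 0.  -0.3  0.3] j [ 0.71  0.72 -0.95  1.39  0.35  1.99  1.22]
```

```bash
python3 - <<'E'
from h import *
print(unproj('top',371,118,110))
jog([596.9,-267.2,120],95,flip=False)
E
```

```text
[767.52042613 -93.27316475 110.        ]
jog rv [-0.149 -0.699 -0.055] cm [ -3.49 -18.27  15.47] deg 41.0
```

jog_arm --steps "-0.149 -0.699 -0.055 -3.5 -18.3 15.5 0.2;-0.149 -0.699 -0.055 -3.5 -18.3 15.5 0.2;-0.149 -0.699 -0.055 -3.5 -18.3 15.5 0;-0.149 -0.699 -0.055 -3.5 -18.3 15.5 0;-0.149 -0.699 -0.055 -3.5 -18.3 15.5 0;-0.149 -0.699 -0.055 -3.5 -18.3 15.5 0;-0.149 -0.699 -0.055 -3.5 -18.3 15.5 0"

```text
time: 31.05
tool_pos: [598.0, -266.2, 121.6]
tool_rot: [0.707, -0.032, 0.706, 0.031]
wrist_force: [1.0, 0.5, 0.5]
opening: 43.6
```

```bash
python3 - <<'E'
from h import *
st()
jog([596.9,-267.2,40],95,flip=False)
s=robot.grab_frame('scene');t=robot.grab_frame('top')
crop('scene',140,90,370,280,3,'pics/s13.png',s)
crop('top',270,150,490,290,3,'pics/t13.png',t)
E
```

```text
t 31.05 pos [ 598.  -266.2  121.6] jaw 95.1 x [ 0.001 -0.001 -1.   ] open 43.6 F [1.  0.5 0.5] j [ 1.13  0.63 -1.06  1.54  0.56  1.31  1.66]
jog rv [0.001 0.001 0.001] cm [ 8.16 -0.08 -0.13] deg 0.1
```

View pics/s13.png

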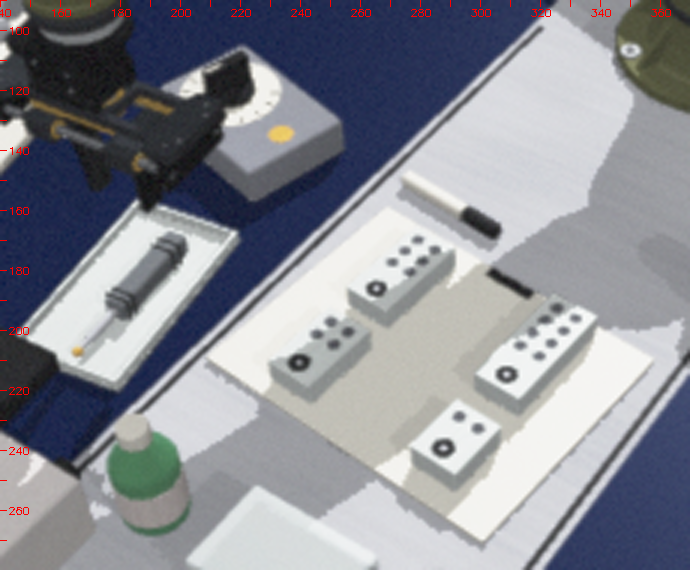

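View pics/t13.png

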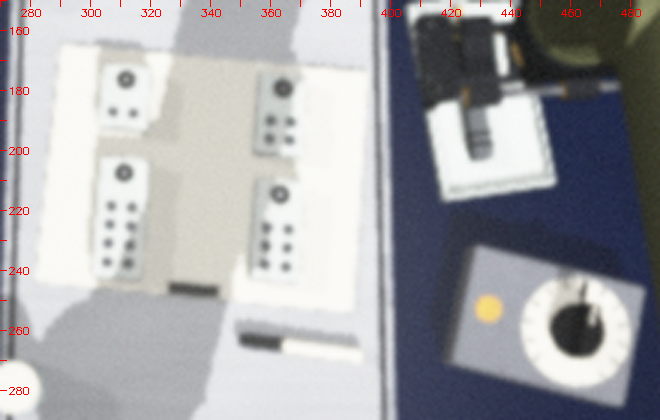

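jog_arm --steps "0 0 0 4 -0.1 -0.1 0;0 0 0 8 -0.1 -0.1 0;0 0 0 10 -0.1 -0.1 0;0 0 0 11 -0.1 -0.1 0;0 0 0 11.3 -0.1 -0.1 0;0 0 0 11.3 -0.1 -0.1 0"

```text
time: 31.9
tool_pos: [597.4, -269.4, 8.5]
tool_rot: [0.707, -0.031, 0.706, 0.03]
wrist_force: [-0.2, 0.5, -0.5]
opening: 43.3
```

```bash
python3 - <<'E'
from h import *
st()
jog([596.9,-267.2,7.5],95,flip=False)
np.set_printoptions(precision=1,suppress=True)
T=dict(A=(311.3,207.7),B=(363.3,214.7),C=(364.3,179.3),D=(312,176.3))
S=dict(A=(308.7,214.7),B=(265.3,186),C=(239.7,210.7),D=(287.7,239.3))
for k in T: print(k,unproj('top',*T[k],32),unproj('scene',*S[k],32))
crop('scene',140,120,240,230,6,'pics/s14.png')
E
```

```text
t 31.9 pos [ 597.4 -269.4    8.5] jaw 94.9 x [ 0.002 -0.001 -1.   ] open 43.3 F [-0.2  0.5 -0.5] j [ 1.09  0.74 -0.97  1.62  0.66  1.14  1.6 ]
jog rv [-0.001  0.002  0.001] cm [ 0.1   0.22 -0.03] deg 0.1
A [522.5  72.6  32. ] [522.6  74.5  32. ]
B [503.8 -78.   32. ] [503.2 -76.   32. ]
C [608.7 -81.7  32. ] [607.9 -79.3  32. ]
D [616.  72.  32.] [615.3  74.3  32. ]
```

View pics/s14.png

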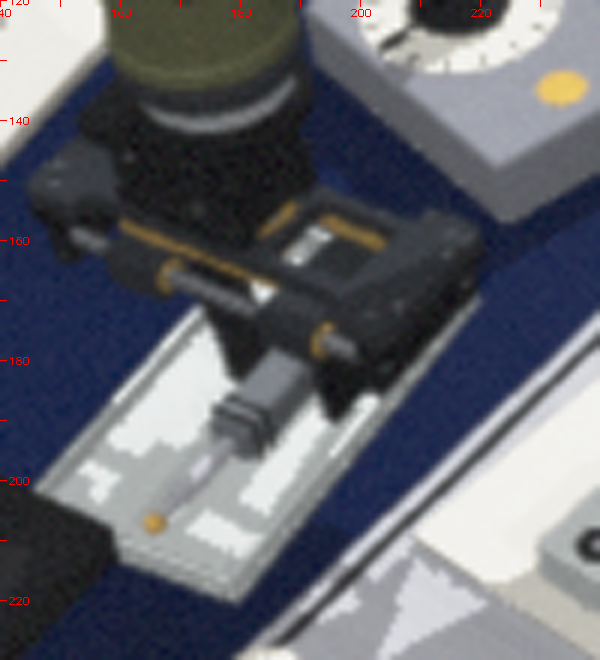

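jog_arm --steps "0 0 0 0.1 0.2 0 -0.4;0 0 0 0.1 0.2 0 -1;0 0 0 0.1 0.2 0 -1;0 0 0 0.1 0.2 0 -1;0 0 0 -3 0.2 0 -1;0 0 0 -7 0.2 0 -1;0 0 0 -12 0.2 0 -1;0 0 0 -12 0.2 0 -1"

```text
time: 32.95
tool_pos: [599.0, -267.1, 131.7]
tool_rot: [0.709, -0.032, 0.704, 0.029]
wrist_force: [-0.6, -0.3, -0.7]
opening: 21.8
```

```bash
python3 - <<'E'
from h import *
st()
s=robot.grab_frame('scene')
crop('scene',110,90,240,230,5,'pics/s15.png',s)
E
```

```text
t 32.95 pos [ 599.  -267.1  131.7] jaw 94.9 x [ 0.007 -0.003 -1.   ] open 21.8 F [-0.6 -0.3 -0.7] j [ 1.13  0.62 -1.07  1.53  0.55  1.32  1.67]
```

View pics/s15.png

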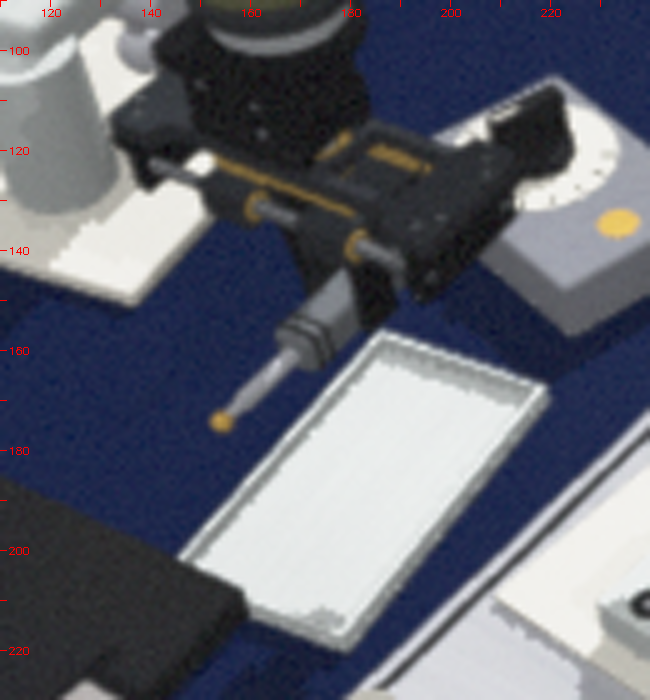

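```bash
cat >> h.py <<'E'
def tip(off=(-7,0,98)):
    p,r,o=cur(); return p+r.apply(off)
def rotT(yaw,th): # probe yaw deg, tilt deg down
    a,t=np.radians(yaw),np.radians(th)
    z0=np.array([np.cos(a),np.sin(a),0]);d=np.array([0,0,-1.])
    z=z0*np.cos(t)+d*np.sin(t); x=d*np.cos(t)-z0*np.sin(t); y=np.cross(z,x)
    return R.from_matrix(np.c_[x,y,z])
def jtip(P,yaw,th,off=(-7,0,98)):
    r=rotT(yaw,th); jog(np.asarray(P,float)-r.apply(off),rot=r)
E
python3 - <<'E'
from h import *
for z in (95,98,101): print(tip((-7,0,z)),proj('scene',tip((-7,0,z))))
for z in (95,98,101): print(tip((-10,0,z)),proj('scene',tip((-10,0,z))))
jtip([396,-271,110],-20,32)
jtip([396,-271,110],5,32)
E
```

```text
[ 691.8846584  -258.93965625  136.2533246 ] [155.03714886 173.8980951 ]
[ 694.87356386 -258.68202426  136.26168688] [154.22197927 174.67852877]
[ 697.86246931 -258.42439228  136.27004916] [153.40440631 175.4612634 ]
[ 691.87581243 -258.93440423  139.25330696] [154.75273811 173.02608749]
[ 694.86471789 -258.67677225  139.26166924] [153.93560214 173.80671616]
[ 697.85362334 -258.41914027  139.27003152] [153.11605242 174.58965074]
jog rv [0.423 0.553 0.123] cm [ -2.79   4.99 -27.95] deg 40.5
jog rv [-0.002  0.561  0.002] cm [ -2.78   1.32 -28.76] deg 32.2
```

jog_arm --steps "0 0.15 0 -3 0.3 -5 -1;0 0.3 0 -3 0.5 -11 -1;0 0.45 0 -2.8 0.8 -17 -1;0 0.56 0 -2.8 1 -23 -1;0 0.56 0 -2.8 1.3 -28.8 -1;0 0.56 0 -2.8 1.3 -28.8 -1;0 0.56 0 -2.8 1.3 -28.8 -1"

```text
time: 33.88
tool_pos: [308.1, -279.0, 154.7]
tool_rot: [0.484, -0.037, 0.874, 0.021]
wrist_force: [0.3, -0.0, -0.6]
opening: 22.0
```

```bash
python3 - <<'E'
from h import *
st(); print(tip(),proj('scene',tip()))
jtip([396,-271,65],5,32)
s=robot.grab_frame('scene')
crop('scene',150,70,300,190,5,'pics/s16.png',s)
E
```

```text
t 33.88 pos [ 308.1 -279.   154.7] jaw 94.9 x [-0.529 -0.045 -0.847] open 22.0 F [ 0.3 -0.  -0.6] j [ 1.28  0.42 -1.03  1.78  0.51  1.71  1.77]
[ 394.51985987 -271.65292505  108.56412105] [230.46029676 115.54901895]
jog rv [-0.002 -0.001 -0.001] cm [3.62 0.03 2.44] deg 0.1
```

View pics/s16.png

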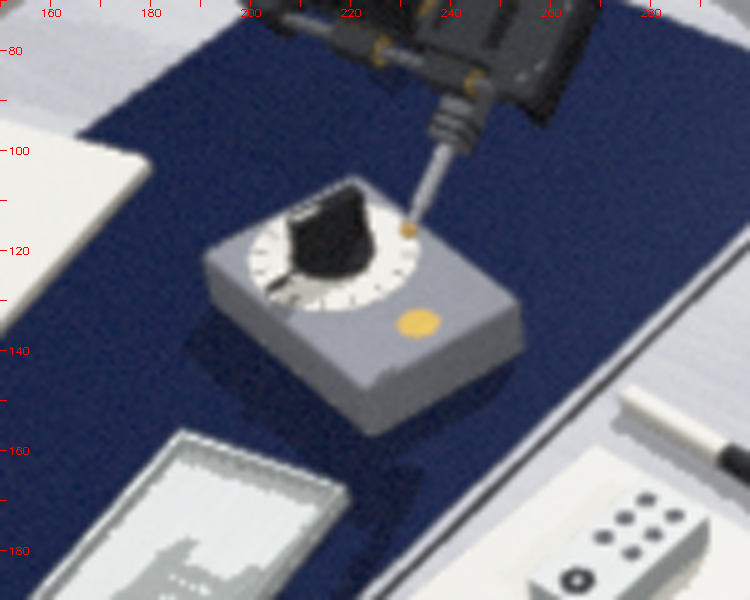

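jog_arm --steps "0 0 0 2 0 1.3 -1;0 0 0 3.6 0 2.4 -1;0 0 0 3.6 0 2.4 -1;0 0 0 3.6 0 2.4 -1"

```text
time: 34.42
tool_pos: [309.8, -278.6, 111.9]
tool_rot: [0.484, -0.038, 0.874, 0.021]
wrist_force: [0.8, -0.9, -0.9]
opening: 21.6
```

```bash
python3 - <<'E'
from h import *
st(); print(tip(),proj('scene',tip()))
jtip([396,-271,45],5,32)
s=robot.grab_frame('scene');t=robot.grab_frame('top')
crop('scene',190,90,280,160,8,'pics/s17.png',s)
crop('top',415,235,455,275,12,'pics/t17.png',t)
E
```

```text
t 34.42 pos [ 309.8 -278.6  111.9] jaw 95.0 x [-0.529 -0.046 -0.847] open 21.6 F [ 0.8 -0.9 -0.9] j [ 1.25  0.48 -1.    1.81  0.55  1.65  1.73]
[ 396.18503724 -271.13108928   65.81121861] [231.97923768 127.69879314]
jog rv [-0.001 -0.001 -0.001] cm [1.79 0.01 1.09] deg 0.1
```

View pics/s17.png

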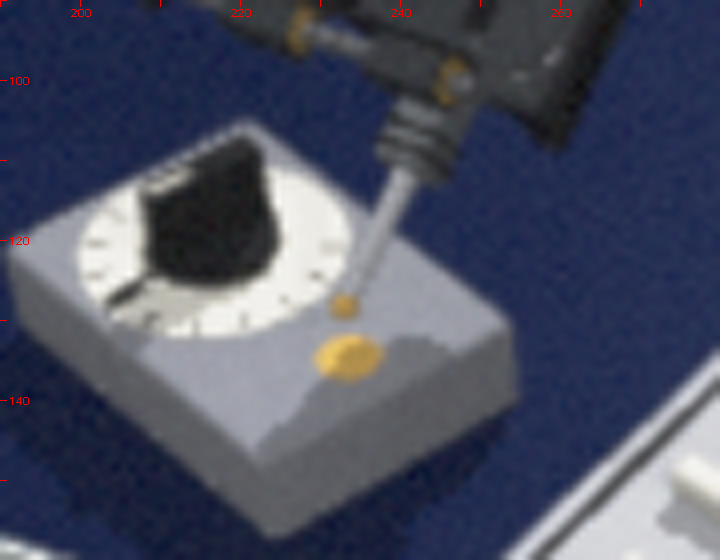

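View pics/t17.png

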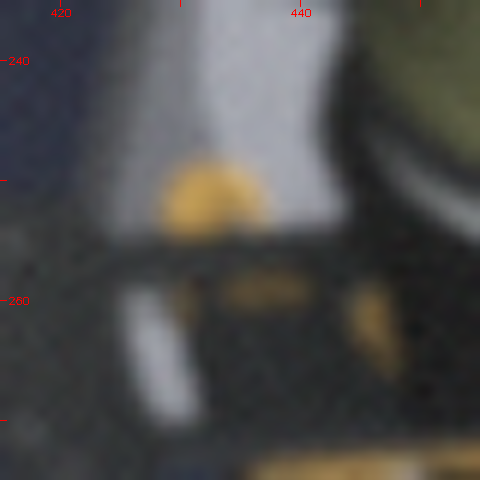

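jog_arm --steps "0 0 0 1 0 0.6 -1;0 0 0 1.8 0 1.1 -1;0 0 0 1.8 0 1.4 -1;0 0 0 1.8 0 1.6 -1;0 0 0 1.8 0 1.6 -1;0 0 0 1.8 0 1.6 -1;0 0 0 1.8 0 1.6 -1;0 0 0 1.8 0 1.6 -1"

```text
time: 35.52
tool_pos: [313.5, -278.6, 88.4]
tool_rot: [0.484, -0.038, 0.874, 0.02]
wrist_force: [-0.5, -1.0, 0.4]
opening: 21.9
```

```bash
python3 - <<'E'
from h import *
st(); print(tip(),proj('scene',tip()), proj('scene',tip((-7,0,93))))
s=robot.grab_frame('scene')
crop('scene',190,90,280,160,8,'pics/s18.png',s)
E
```

```text
t 35.52 pos [ 313.5 -278.6   88.4] jaw 94.9 x [-0.529 -0.046 -0.847] open 21.9 F [-0.5 -1.   0.4] j [ 1.23  0.52 -0.98  1.82  0.57  1.62  1.7 ]
[ 399.93180626 -271.1715281    42.33360522] [232.07818988 134.64632996] [232.79907067 133.09718709]
```

View pics/s18.png

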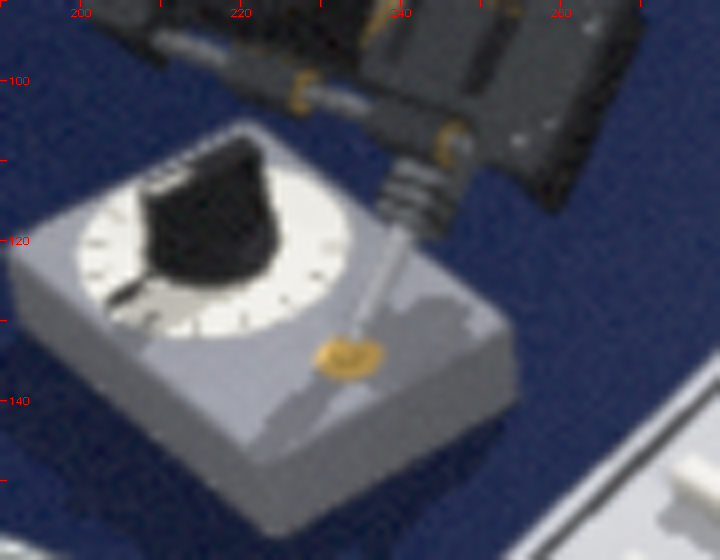

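jog_arm --steps "0 0 0 0 0 0.2 -1;0 0 0 0 0 0.2 -1;0 0 0 0 0 0.2 -1;0 0 0 0 0 0.2 -1;0 0 0 0 0 0.2 -1"

```text
time: 36.2
tool_pos: [315.2, -278.4, 87.3]
tool_rot: [0.484, -0.038, 0.874, 0.02]
wrist_force: [-0.8, -0.1, 0.2]
opening: 21.9
```

```bash
python3 - <<'E'
from h import *
st(); print(tip(),proj('scene',tip()))
s=robot.grab_frame('scene')
crop('scene',220,110,250,145,20,'pics/s19.png',s)
crop('scene',220,150,350,260,5,'pics/s19b.png',s)
E
```

```text
t 36.2 pos [ 315.2 -278.4   87.3] jaw 94.9 x [-0.529 -0.046 -0.847] open 21.9 F [-0.8 -0.1  0.2] j [ 1.22  0.53 -0.98  1.82  0.57  1.62  1.69]
[ 401.61504852 -271.02756651   41.20580895] [231.79337222 135.2824641 ]
```

View pics/s19.png

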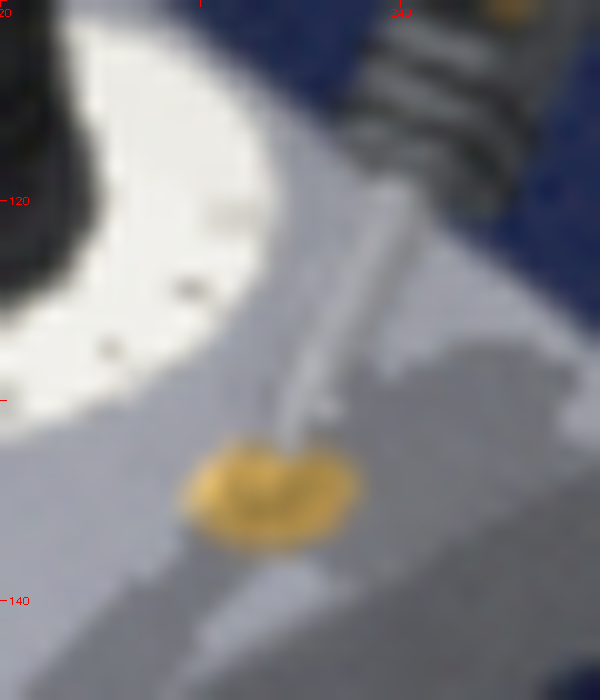

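View pics/s19b.png

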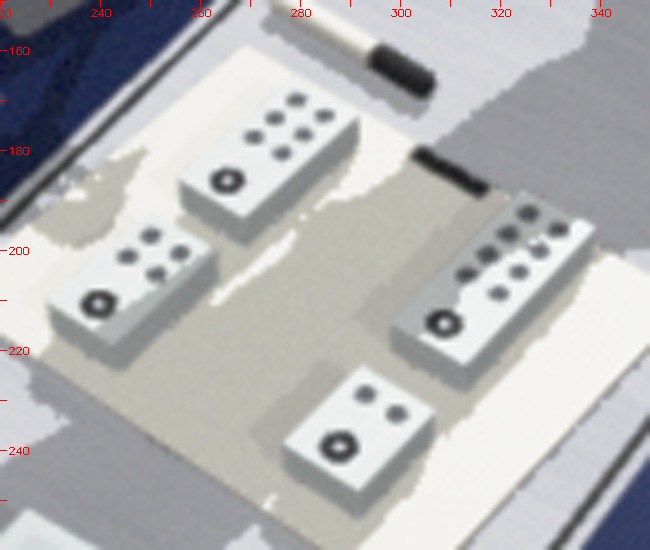

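```bash
python3 - <<'E'
from h import *
jtip([396,-271,110],5,32)
jtip([522.5,73.5,100],0,32)
jtip([522.5,73.5,55],0,32)
E
```

```text
jog rv [-0.002 -0.001 -0.   ] cm [-5.52  0.03 -4.12] deg 0.1
jog rv [ 0.072 -0.001  0.046] cm [-12.97  34.02   9.61] deg 4.9
jog rv [ 0.072 -0.001  0.046] cm [-9.16 34.03 12.  ] deg 4.9
```

jog_arm --steps "0 0 0 -4 0 -2.6 -1;0 0 0 -8 2 -3 -1;0.02 0 0.01 -10 7 0 -1;0.04 0 0.02 -12 13 3 -1;0.06 0 0.03 -13 19 5 -1;0.072 0 0.046 -13 25 7 -1;0.072 0 0.046 -13 30 8.6 -1;0.072 0 0.046 -13 34 9.6 -1"

```text
time: 37.25
tool_pos: [435.9, 76.3, 145.7]
tool_rot: [0.485, -0.001, 0.875, 0.001]
wrist_force: [0.5, -0.4, -0.9]
opening: 22.0
```

```bash
python3 - <<'E'
from h import *
st(); print(tip(),proj('scene',tip()))
jtip([522.5,73.5,55],0,32)
E
```

```text
t 37.25 pos [435.9  76.3 145.7] jaw 90.2 x [-0.53  -0.    -0.848] open 22.0 F [ 0.5 -0.4 -0.9] j [ 0.62  0.63 -1.06  1.61  0.29  1.73  1.04]
[522.67948967  76.59010086  99.60558239] [309.49220951 197.2694439 ]
jog rv [ 0.003 -0.001  0.   ] cm [ 3.8  -0.29  2.35] deg 0.2
```

jog_arm --steps "0 0 0 1 -0.3 0.6 -1;0 0 0 2.5 -0.3 1.6 -1;0 0 0 3.8 -0.3 2.35 -1;0 0 0 3.8 -0.3 2.35 -1;0 0 0 3.8 -0.3 2.35 -1"

```text
time: 37.88
tool_pos: [435.7, 69.8, 101.7]
tool_rot: [0.484, 0.0, 0.875, -0.0]
wrist_force: [0.5, 0.2, -0.7]
opening: 21.4
```

```bash
python3 - <<'E'
from h import *
st(); print(tip(),proj('scene',tip()))
jtip([522.5,73.5,37],0,32)
s=robot.grab_frame('scene')
crop('scene',270,160,360,240,8,'pics/s20.png',s)
E
```

```text
t 37.88 pos [435.7  69.8 101.7] jaw 90.0 x [-0.531  0.    -0.847] open 21.4 F [ 0.5  0.2 -0.7] j [ 0.61  0.67 -1.04  1.65  0.32  1.66  1.04]
[522.45470406  69.79242745  55.64372087] [307.19579601 207.81037553]
jog rv [-0.    -0.001 -0.   ] cm [1.59 0.37 0.99] deg 0.1
```

View pics/s20.png

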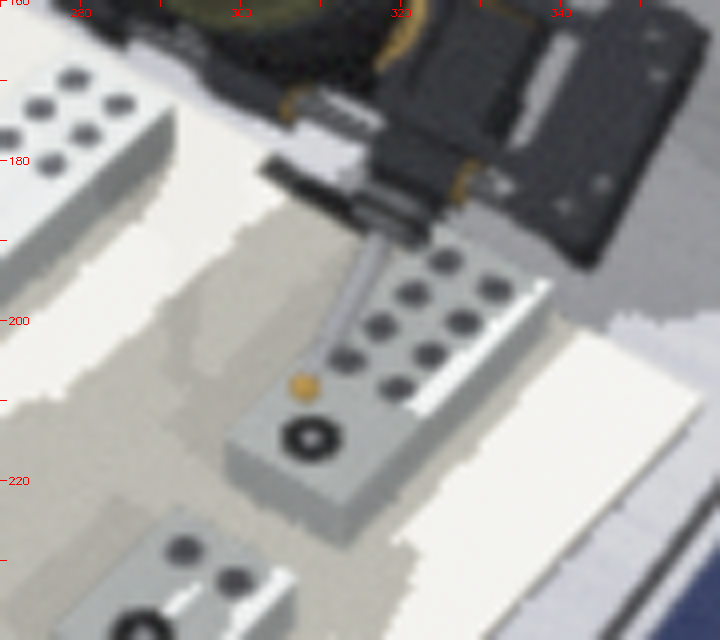

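jog_arm --steps "0 0 0 0.8 0.35 0.5 -1;0 0 0 1.6 0.35 1 -1;0 0 0 1.6 0.35 1.35 -1;0 0 0 1.6 0.35 1.7 -1;0 0 0 1.6 0.35 1.7 -1;0 0 0 1.6 0.35 1.7 -1;0 0 0 1.6 0.35 1.7 -1;0 0 0 1.6 0.35 1.7 -1"

```text
time: 38.92
tool_pos: [441.4, 73.8, 79.1]
tool_rot: [0.484, -0.0, 0.875, 0.0]
wrist_force: [-1.9, -0.0, 0.6]
opening: 22.2
```

```bash
python3 - <<'E'
from h import *
st(); print(tip(),proj('scene',tip()))
s=robot.grab_frame('scene')
crop('scene',270,160,360,240,8,'pics/s21.png',s)
E
```

```text
t 38.92 pos [441.4  73.8  79.1] jaw 90.0 x [-0.531 -0.    -0.847] open 22.2 F [-1.9 -0.   0.6] j [ 0.58  0.71 -1.01  1.65  0.35  1.63  1.03]
[528.20140489  73.80514329  32.99732247] [307.27297248 215.75945294]
```

View pics/s21.png

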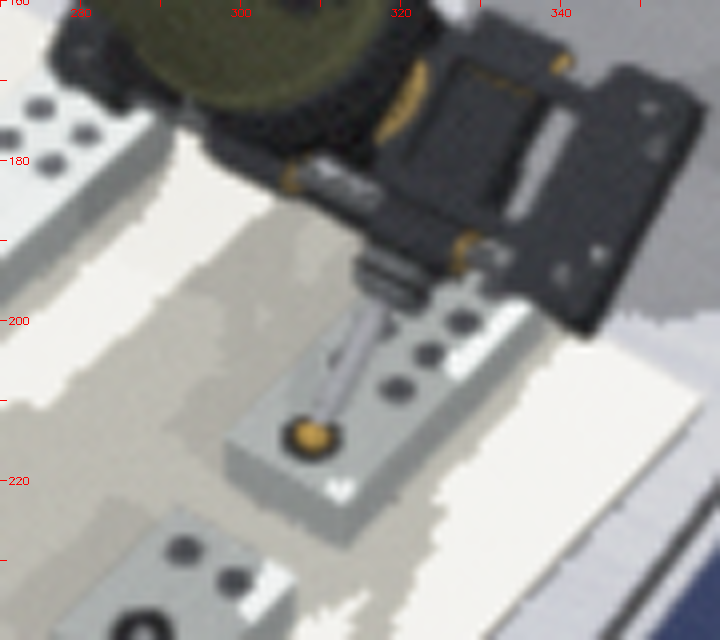

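jog_arm --steps "0 0 0 0 0 0 -1;0 0 0 0 0 0 -1;0 0 0 -2 0 -1.5 -1;0 0 0 -5 0 -3 -1"

```text
time: 39.48
tool_pos: [442.2, 73.6, 138.7]
tool_rot: [0.484, -0.0, 0.875, 0.0]
wrist_force: [0.0, 0.6, -1.0]
opening: 21.6
```

```bash
python3 - <<'E'
from h import *
st(); print(tip())
jtip([503.5,-77,80],0,32)
jtip([503.5,-77,55],0,32)
E
```

```text
t 39.48 pos [442.2  73.6 138.7] jaw 90.0 x [-0.531 -0.    -0.847] open 21.6 F [ 0.   0.6 -1. ] j [ 0.61  0.65 -1.05  1.6   0.3   1.72  1.04]
[528.96716474  73.6617235   92.58412206]
jog rv [ 0.    -0.002  0.   ] cm [  2.44 -15.06  -1.49] deg 0.1
jog rv [ 0.    -0.002  0.   ] cm [  4.56 -15.06  -0.17] deg 0.1
```

jog_arm --steps "0 0 0 1 -5 -1.5 -1;0 0 0 2 -10 -1.5 -1;0 0 0 2.4 -15.1 -1.5 -1;0 0 0 3.5 -15.1 -0.8 -1;0 0 0 4.6 -15.1 -0.2 -1;0 0 0 4.6 -15.1 -0.2 -1;0 0 0 4.6 -15.1 -0.2 -1"

```text
time: 40.35
tool_pos: [416.7, -76.0, 99.8]
tool_rot: [0.484, -0.001, 0.875, 0.001]
wrist_force: [-0.2, 0.7, -1.3]
opening: 21.8
```

```bash
python3 - <<'E'
from h import *
st(); print(tip(),proj('scene',tip()))
jtip([503.5,-77,37],0,32)
s=robot.grab_frame('scene')
crop('scene',220,130,310,210,8,'pics/s22.png',s)
E
```

```text
t 40.35 pos [416.7 -76.   99.8] jaw 90.2 x [-0.531 -0.001 -0.848] open 21.8 F [-0.2  0.7 -1.3] j [ 0.85  0.63 -1.01  1.7   0.41  1.68  1.28]
[503.53138093 -75.75289954  53.72849063] [264.781037   180.47694933]
jog rv [ 0.003 -0.001  0.001] cm [ 1.43 -0.1   0.89] deg 0.2
```

View pics/s22.png

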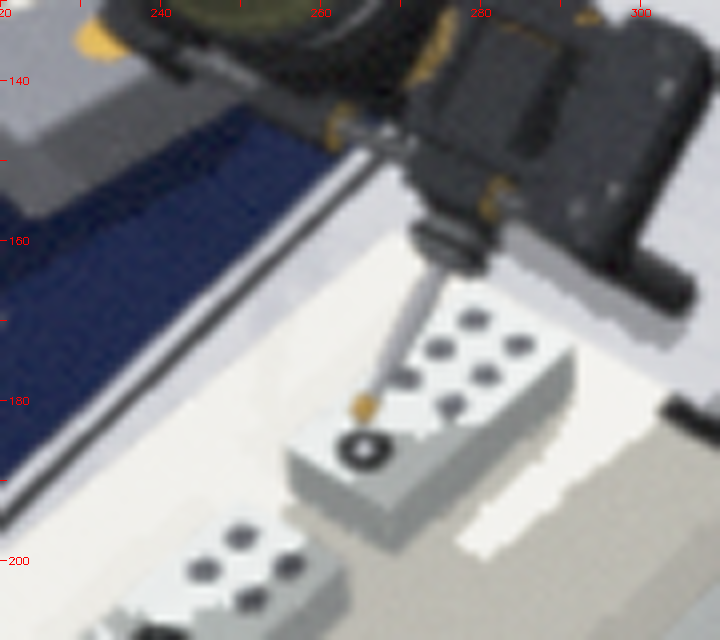

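jog_arm --steps "0 0 0 0.7 -0.1 0.4 -1;0 0 0 1.45 -0.1 0.9 -1;0 0 0 1.45 -0.1 1.25 -1;0 0 0 1.45 -0.1 1.6 -1;0 0 0 1.45 -0.1 1.6 -1;0 0 0 1.45 -0.1 1.6 -1;0 0 0 1.45 -0.1 1.6 -1;0 0 0 1.45 -0.1 1.6 -1"

```text
time: 41.4
tool_pos: [422.4, -78.2, 78.7]
tool_rot: [0.484, -0.0, 0.875, 0.0]
wrist_force: [-1.1, -0.3, 0.7]
opening: 22.0
```

```bash
python3 - <<'E'
from h import *
st(); print(tip(),proj('scene',tip()))
s=robot.grab_frame('scene')
crop('scene',220,130,310,210,8,'pics/s23.png',s)
E
```

```text
t 41.4 pos [422.4 -78.2  78.7] jaw 90.0 x [-0.531 -0.    -0.847] open 22.0 F [-1.1 -0.3  0.7] j [ 0.83  0.66 -0.99  1.7   0.43  1.66  1.26]
[509.11945894 -78.17468925  32.57225278] [263.30260545 186.89920106]
```

View pics/s23.png

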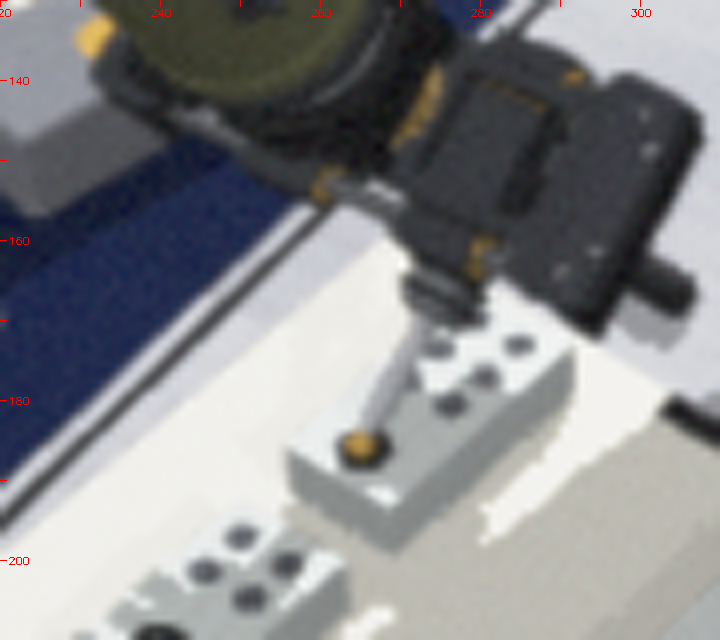

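Ball at (264.8,185.5), on B's spot and compressed. Hold a bit more, retract, go to C.

jog_arm --steps "0 0 0 0 0 0 -1;0 0 0 0 0 0 -1;0 0 0 -2 0 -1.5 -1;0 0 0 -4.5 0 -3 -1"

```text
time: 41.95
tool_pos: [420.8, -78.2, 134.2]
tool_rot: [0.484, -0.0, 0.875, 0.0]
wrist_force: [-0.8, -0.1, -0.4]
opening: 21.8
```

```bash
python3 - <<'E'
from h import *
st(); print(tip())
jtip([608.3,-80.5,80],0,32)
jtip([608.3,-80.5,55],0,32)
E
```

```text
t 41.95 pos [420.8 -78.2 134.2] jaw 90.0 x [-0.531 -0.    -0.847] open 21.8 F [-0.8 -0.1 -0.4] j [ 0.86  0.59 -1.03  1.66  0.38  1.74  1.29]
[507.52872425 -78.10035952  88.11148717]
jog rv [ 0.001 -0.001  0.   ] cm [-4.65 -0.24  8.97] deg 0.1
jog rv [ 0.001 -0.001  0.   ] cm [-2.53 -0.24 10.3 ] deg 0.1
```

jog_arm --steps "0 0 0 -2.5 -0.1 4 -1;0 0 0 -4.6 -0.2 9 -1;0 0 0 -3.5 -0.2 9.6 -1;0 0 0 -2.5 -0.2 10.3 -1;0 0 0 -2.5 -0.2 10.3 -1;0 0 0 -2.5 -0.2 10.3 -1"

```text
time: 42.7
tool_pos: [521.0, -80.5, 99.9]
tool_rot: [0.484, -0.0, 0.875, -0.0]
wrist_force: [0.3, 0.2, -0.8]
opening: 21.7
```

```bash
python3 - <<'E'
from h import *
st(); print(tip(),proj('scene',tip()))
jtip([608.3,-80.5,37],0,32)
s=robot.grab_frame('scene')
crop('scene',200,150,290,230,8,'pics/s24.png',s)
E
```

```text
t 42.7 pos [521.  -80.5  99.9] jaw 90.0 x [-0.531 -0.001 -0.848] open 21.7 F [ 0.3  0.2 -0.8] j [ 0.68  0.8  -0.94  1.41  0.49  1.79  1.26]
[607.75534183 -80.46940641  53.8648851 ] [238.45947782 204.85085814]
jog rv [ 0.    -0.001  0.001] cm [ 1.41 -0.    0.94] deg 0.1
```

View pics/s24.png

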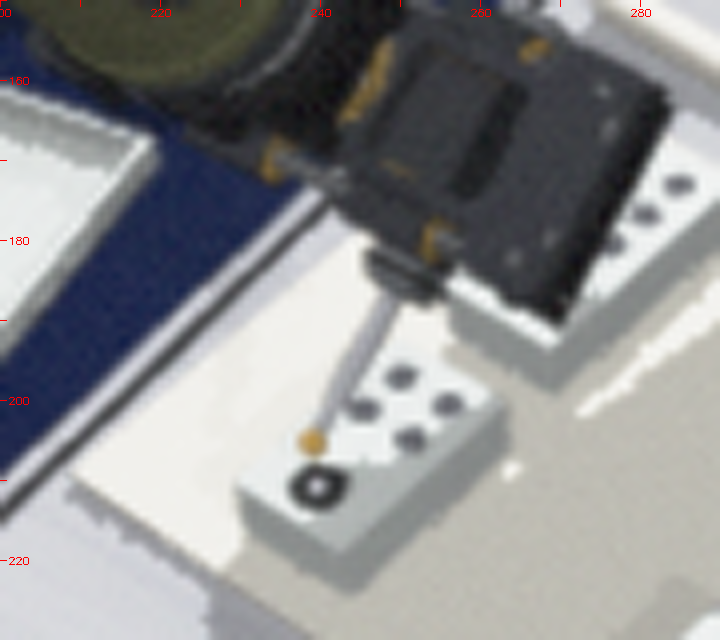

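jog_arm --steps "0 0 0 0.7 0 0.4 -1;0 0 0 1.4 0 0.9 -1;0 0 0 1.4 0 1.25 -1;0 0 0 1.4 0 1.6 -1;0 0 0 1.4 0 1.6 -1;0 0 0 1.4 0 1.6 -1;0 0 0 1.4 0 1.6 -1;0 0 0 1.4 0 1.6 -1"

```text
time: 43.75
tool_pos: [527.5, -80.1, 78.9]
tool_rot: [0.484, -0.0, 0.875, 0.0]
wrist_force: [-1.3, 0.1, 1.4]
opening: 21.4
```

```bash
python3 - <<'E'
from h import *
st(); print(tip(),proj('scene',tip()))
s=robot.grab_frame('scene')
crop('scene',200,150,290,230,8,'pics/s25.png',s)
E
```

```text
t 43.75 pos [527.5 -80.1  78.9] jaw 90.0 x [-0.531 -0.    -0.848] open 21.4 F [-1.3  0.1  1.4] j [ 0.66  0.83 -0.93  1.4   0.5   1.77  1.26]
[614.31939576 -80.09800619  32.84435106] [237.82093409 211.9706754 ]
```

View pics/s25.png

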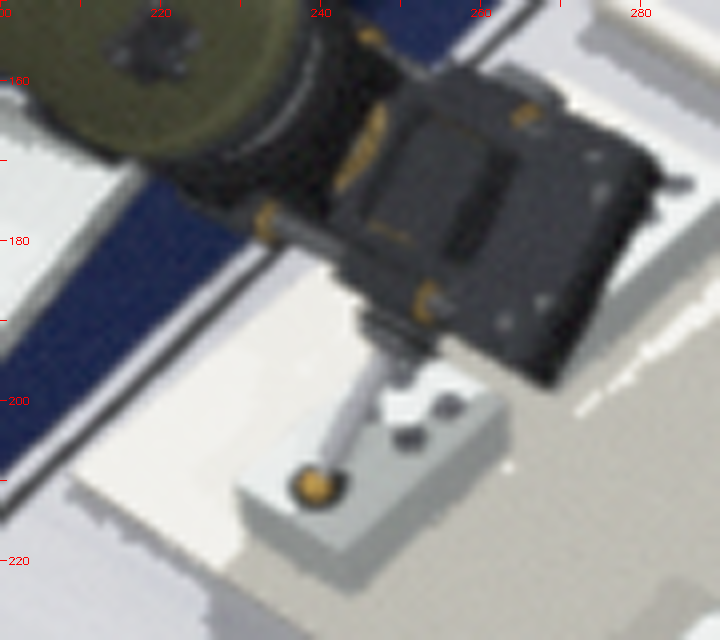

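jog_arm --steps "0 0 0 0 0 0 -1;0 0 0 0 0 0 -1;0 0 0 -2 0 -1.5 -1;0 0 0 -4.5 0 -3 -1"

```text
time: 44.3
tool_pos: [525.9, -80.2, 134.4]
tool_rot: [0.484, -0.0, 0.875, 0.0]
wrist_force: [0.9, -0.4, -0.6]
opening: 21.7
```

```bash
python3 - <<'E'
from h import *
st(); print(tip())
jtip([615.6,73.2,80],0,32)
jtip([615.6,73.2,55],0,32)
E
```

```text
t 44.3 pos [525.9 -80.2 134.4] jaw 90.0 x [-0.531  0.    -0.847] open 21.7 F [ 0.9 -0.4 -0.6] j [ 0.67  0.78 -0.95  1.37  0.47  1.85  1.27]
[612.66359792 -80.10379179  88.27267766]
jog rv [ 0.001 -0.001 -0.   ] cm [ 0.56 15.34  0.7 ] deg 0.1
jog rv [ 0.001 -0.001 -0.   ] cm [ 2.68 15.33  2.02] deg 0.1
```

jog_arm --steps "0 0 0 0 5 0.2 -1;0 0 0 0 10 0.4 -1;0 0 0 0.5 15.3 0.7 -1;0 0 0 1.6 15.3 1.4 -1;0 0 0 2.7 15.3 2 -1;0 0 0 2.7 15.3 2 -1;0 0 0 2.7 15.3 2 -1"

```text
time: 45.18
tool_pos: [529.0, 71.6, 99.7]
tool_rot: [0.484, 0.001, 0.875, -0.001]
wrist_force: [-0.1, 0.3, -0.9]
opening: 21.6
```

```bash
python3 - <<'E'
from h import *
st(); print(tip(),proj('scene',tip()))
jtip([615.6,73.2,37],0,32)
s=robot.grab_frame('scene')
crop('scene',250,180,340,260,8,'pics/s26.png',s)
E
```

```text
t 45.17 pos [529.   71.6  99.7] jaw 89.9 x [-0.531  0.001 -0.848] open 21.6 F [-0.1  0.3 -0.9] j [ 0.47  0.83 -0.97  1.39  0.41  1.77  1.05]
[615.74502402  71.40280497  53.6050775 ] [286.31749282 233.47571472]
jog rv [-0.002 -0.001 -0.001] cm [1.42 0.16 0.87] deg 0.1
```

View pics/s26.png

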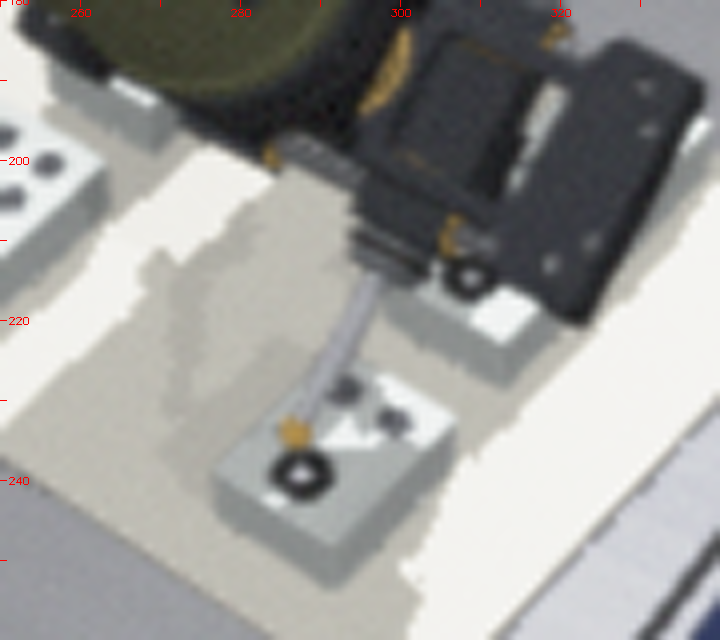

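jog_arm --steps "0 0 0 0.7 0.15 0.4 -1;0 0 0 1.4 0.15 0.9 -1;0 0 0 1.4 0.15 1.25 -1;0 0 0 1.4 0.15 1.6 -1;0 0 0 1.4 0.15 1.6 -1;0 0 0 1.4 0.15 1.6 -1;0 0 0 1.4 0.15 1.6 -1;0 0 0 1.4 0.15 1.6 -1"

```text
time: 46.22
tool_pos: [534.7, 74.4, 79.1]
tool_rot: [0.484, -0.0, 0.875, 0.0]
wrist_force: [-0.4, 1.0, 0.1]
opening: 21.8
```

```bash
python3 - <<'E'
from h import *
st(); print(tip(),proj('scene',tip()))
s=robot.grab_frame('scene')
crop('scene',250,180,340,260,8,'pics/s27.png',s)
E
```

```text
t 46.23 pos [534.7  74.4  79.1] jaw 90.0 x [-0.531 -0.    -0.848] open 21.8 F [-0.4  1.   0.1] j [ 0.46  0.86 -0.96  1.38  0.42  1.74  1.05]
[621.47888748  74.42704699  33.03924   ] [286.25569747 240.7954151 ]
```

View pics/s27.png

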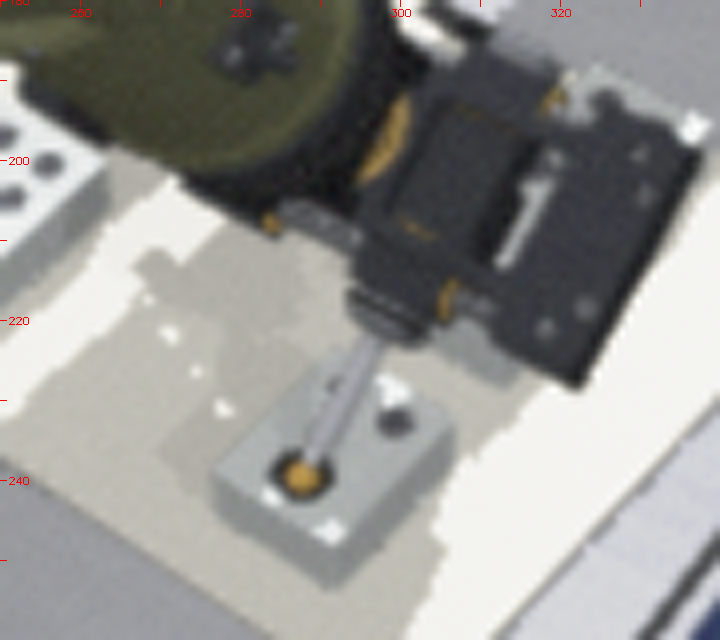

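jog_arm --steps "0 0 0 0 0 0 -1;0 0 0 0 0 0 -1;0 0 0 0 0 0 -1;0 0 0 -2 0 -1.5 -1;0 0 0 -6 0 -4 -1;0 0 0 -9 0 -4 -1;0 0 0 -9 0 -4 -1"

```text
time: 47.15
tool_pos: [550.3, 74.9, 179.5]
tool_rot: [0.487, 0.001, 0.874, 0.0]
wrist_force: [0.3, 0.8, -1.9]
opening: 21.9
```

```bash
python3 - <<'E'
from h import *
st(); print(tip())
jog([596.5,-267.5,130],95,flip=False)
E
```

```text
t 47.15 pos [550.3  74.9 179.5] jaw 90.0 x [-0.526  0.001 -0.85 ] open 21.9 F [ 0.3  0.8 -1.9] j [ 0.44  0.79 -0.99  1.26  0.38  1.9   1.05]
[637.28629686  74.91963444 133.8676541 ]
jog rv [-0.085 -0.554 -0.025] cm [  1.73 -34.24   6.53] deg 32.1
```

jog_arm --steps "0 -0.1 0 0 -5 1 -1;-0.02 -0.2 -0.01 0 -10 2 -1;-0.04 -0.3 -0.01 0 -16 3 -1;-0.06 -0.45 -0.02 1 -22 4.5 -1;-0.085 -0.554 -0.025 1.7 -28 5.5 -1;-0.085 -0.554 -0.025 1.7 -34.2 6.5 -1;-0.085 -0.554 -0.025 1.7 -34.2 6.5 -1;-0.085 -0.554 -0.025 1.7 -34.2 6.5 -1"

```text
time: 48.15
tool_pos: [593.8, -267.0, 126.7]
tool_rot: [0.704, -0.03, 0.709, 0.031]
wrist_force: [-0.0, 0.3, -1.1]
opening: 21.1
```

```bash
python3 - <<'E'
from h import *
st(); print(tip())
jog([596.5,-267.5,9.5],95,flip=False)
s=robot.grab_frame('scene')
crop('scene',110,90,350,270,3,'pics/s28.png',s)
E
```

```text
t 48.15 pos [ 593.8 -267.   126.7] jaw 95.0 x [-0.007  0.001 -1.   ] open 21.1 F [-0.   0.3 -1.1] j [ 1.13  0.62 -1.06  1.53  0.55  1.32  1.67]
[ 691.50492829 -258.43362028  133.01117515]
jog rv [ 0.    -0.007 -0.002] cm [11.71 -0.1   0.34] deg 0.4
```

View pics/s28.png

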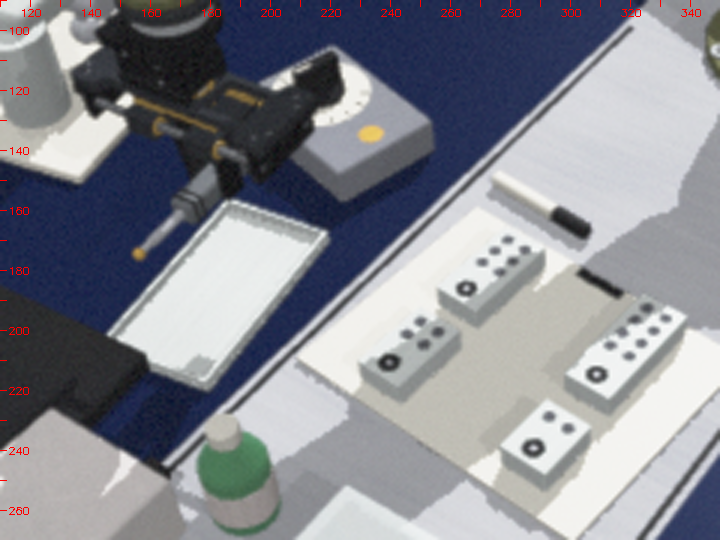

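jog_arm --steps "0 0 0 3 -0.2 0 -1;0 0 0 6 -0.2 0 -1;0 0 0 9 -0.2 0 -1;0 0 0 10.5 -0.2 0 -1;0 0 0 11.2 -0.2 0 -1;0 0 0 11.7 -0.2 0 -1;0 0 0 11.7 -0.2 0 -1"

```text
time: 49.08
tool_pos: [594.7, -269.7, 11.1]
tool_rot: [0.705, -0.031, 0.708, 0.031]
wrist_force: [-0.0, -0.5, -0.6]
opening: 21.4
```

```bash
python3 - <<'E'
from h import *
st(); print(tip())
s=robot.grab_frame('scene')
crop('scene',140,120,240,230,6,'pics/s29.png',s)
E
```

```text
t 49.08 pos [ 594.7 -269.7   11.1] jaw 95.0 x [-0.005 -0.001 -1.   ] open 21.4 F [-0.  -0.5 -0.6] j [ 1.09  0.73 -0.97  1.62  0.65  1.15  1.61]
[ 692.37358086 -261.11387891   17.63981323]
```

View pics/s29.png

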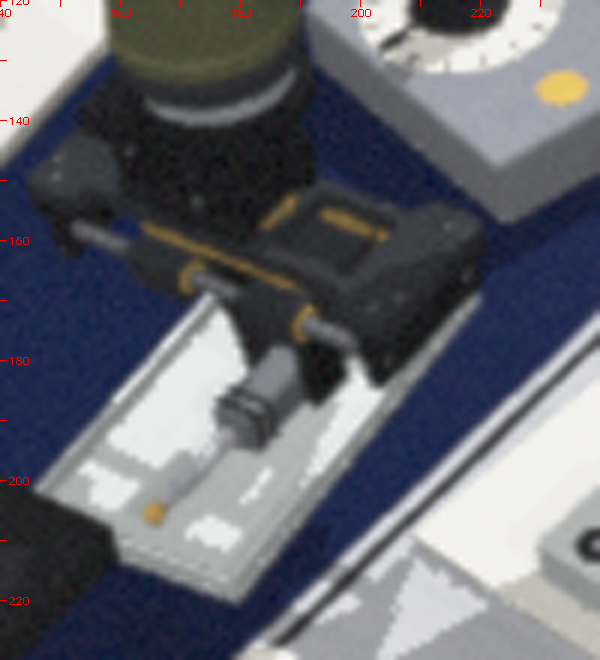

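Lower 2 mm more, open slightly (stay within the tray walls), and rise away.

jog_arm --steps "0 0 0 0.2 0 0 -1;0 0 0 0.2 0 0 -0.4;0 0 0 0.2 0 0 -0.1;0 0 0 0.2 0 0 -0.1;0 0 0 -4 0 0 -0.1;0 0 0 -9 0 0 -0.1;0 0 0 -15 0 0 -0.1;0 0 0 -20 0 0 -0.1"

```text
time: 50.12
tool_pos: [595.7, -269.4, 213.2]
tool_rot: [0.705, -0.032, 0.708, 0.031]
wrist_force: [0.3, 0.0, 0.4]
opening: 39.3
```

jog_arm --steps "0 0 0 -5 5 -5 0;0 0 0 -5 11 -10 0;0 0 0 -5 17 -15 0;0 0 0 -5 23 -15 0;0 0 0 -5 28 -15 0;0 0 0 -5 28 -15 0"

```text
time: 50.88
tool_pos: [424.0, -13.5, 260.9]
tool_rot: [0.704, -0.03, 0.709, 0.03]
wrist_force: [0.8, 0.4, -0.5]
opening: 43.5
```

```bash
python3 - <<'E'
from h import *
st()
s=robot.grab_frame('scene');t=robot.grab_frame('top')
cv2.imwrite('pics/s30.png',s)
crop('scene',140,90,370,280,3,'pics/s30c.png',s)
cv2.imwrite('pics/t30.png',t)
crop('top',390,140,500,290,4,'pics/t30c.png',t)
E
```

```text
t 50.88 pos [424.  -13.5 260.9] jaw 94.8 x [-0.006  0.    -1.   ] open 43.5 F [ 0.8  0.4 -0.5] j [ 1.2  -0.3  -1.01  1.87 -0.25  1.44  1.9 ]
```

View pics/s30c.png

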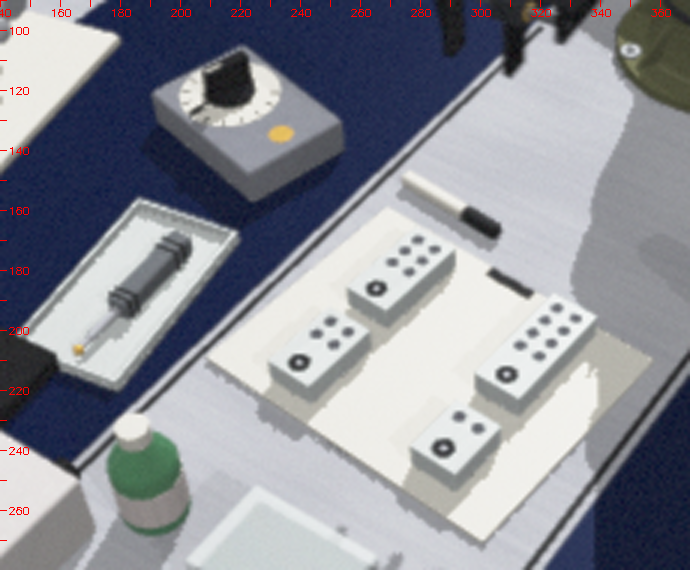

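View pics/t30c.png

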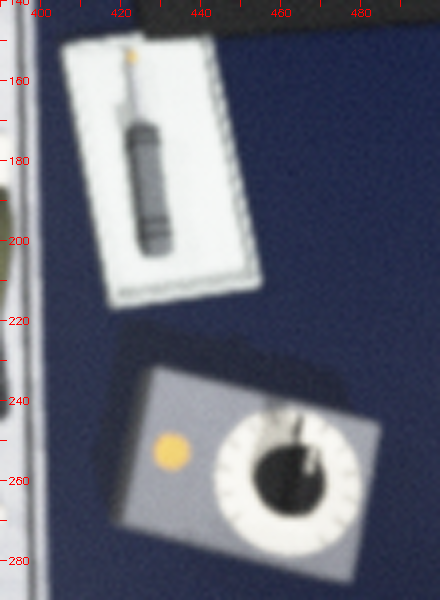

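View pics/s30.png

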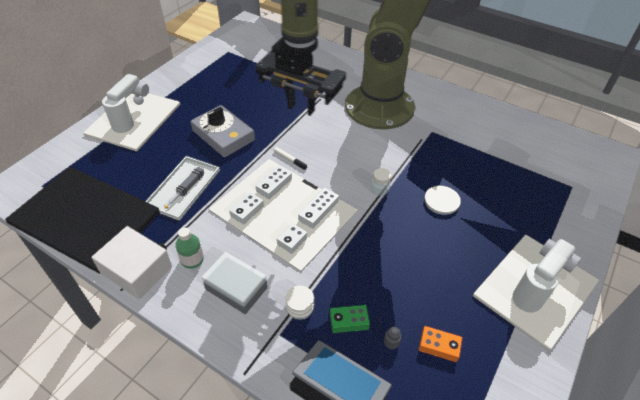

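jog_arm --steps "0 0 0 2 0 4 0;0 0 0 3 0 6 0;0 0 0 3 0 6 0;0 0 0 3 0 6 0"

```text
time: 51.48
tool_pos: [484.1, -8.8, 231.4]
tool_rot: [0.704, -0.031, 0.708, 0.031]
wrist_force: [0.4, -0.7, 0.1]
opening: 43.4
```

```bash
python3 - <<'E'
from h import *
st(); print(robot.get_obs()['joint_vel'].round(3))
s=robot.grab_frame('scene')
crop('scene',195,100,240,140,16,'pics/s31.png',s)
crop('scene',140,140,370,280,3,'pics/s31b.png',s)
E
```

```text
t 51.48 pos [484.1  -8.8 231.4] jaw 95.0 x [-0.006 -0.001 -1.   ] open 43.4 F [ 0.4 -0.7  0.1] j [ 1.28  0.01 -1.3   1.8   0.01  1.35  1.63]
[-0.006 -0.035  0.012  0.003  0.004 -0.003 -0.007]
```

View pics/s31.png

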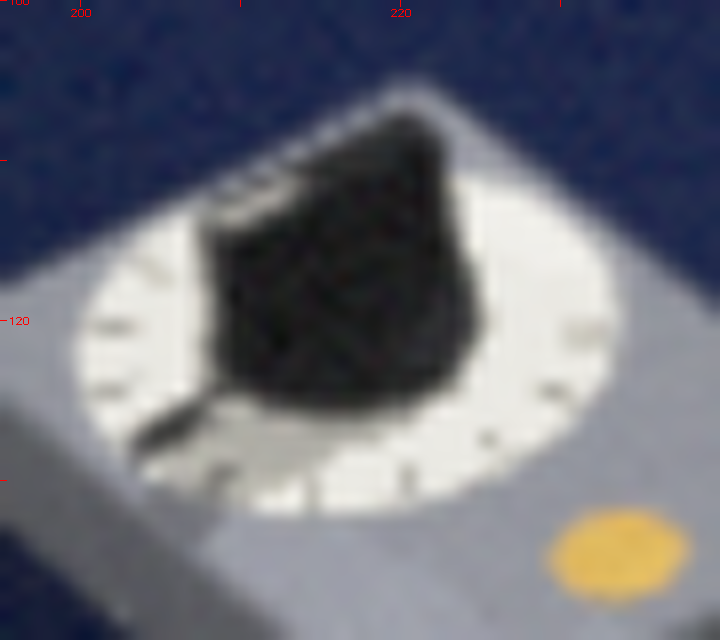

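View pics/s31b.png

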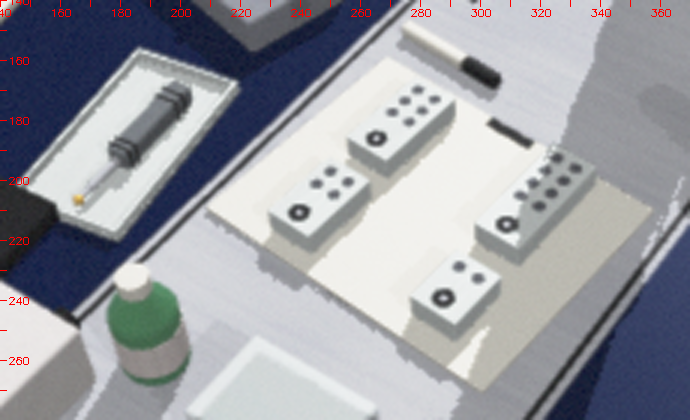

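```bash
python3 -c "
from workcell import robot
print(robot.sign_off())"
```

```text
the job is handed in; nothing more can be done
None
```

I handed the job in at about 51.5 s with every step done; it reports no verdict. I turned the knob to zero and laid all four blocks (116, 98, 80 and 62 mm) on the plate. The probe then touched the stud and the spots in the order 116, 98, 80, 62, and I laid it back in its tray.

**Last pictures:**
- **Pointer:** it lines up with the zero mark, by my estimate within about 1.5°.
- **Blocks:** all four lie inside the plate, and the two cameras agreed on each spot to within about 2.5 mm.
- **Probe:** it lies in the tray, clear of the walls.
- **Bystanders:** those I could see looked unmoved, but I did not measure them.
- **Arm:** it is raised over the plate, empty and touching nothing. Just before hand-in, joint 2 read -0.30, its lower limit to two decimals. I moved it back to about 0.

**Touches:** on each spot the ball was seen inside the black ring with the stem pushed in, and held for about 0.5 s or more. The wrist force reading is noisy and only faintly confirms contact. On the last spot (62 mm) it was no more than a newton. The brass ball was hard to make out on the brass stud, so there I relied on the calculated tip position, the shortened stem and a force change of 1 to 2 N.

**Possible problem:** the 116 mm block met the plate about 6 mm sooner than expected, with about 33 N at the wrist. That is below the 120 N limit, and it lay flat afterwards.

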